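# Load the board test station

## Task

The board with the green dot, still sitting in the test station, has passed: take it off and lay it flat in the blue tray. Set every new board into a nest of its own, down over its two pins until it lies flush on the seat plate, and put a yellow cover on each loaded nest so that it sits level on the rim all round; when all are covered, and not before, throw the red lever fully over to switch the power on. Leave the multimeter, bottle and solder spool where they are.

Things in the scene. Friction and masses are not known exactly. Their poses are not given: they have to be found in the camera images.
- board1_mid (a point): new board 1, or None if absent: red, 88 x 62 x 4 mm, flat, with a dark steel and copper transformer in the middle to lift it by: 34 (along x) x 46 (along y) x 44 mm high, top 48 mm above the underside; other parts stand at most 9 mm above the board. About 0.28 kg. The point is the centre, 24 mm above the underside; x along the length, z up
- board2_mid (a point): new board 2, same as 1, or None if absent. Two 10 mm holes through each board at x = -34, y = -20 mm and x = +34, y = +15 mm take the pins of a nest, so it fits one way round only: the end with the white plug socket (-x) towards the robot. Boards start within about 0.45 rad of the right direction
- board3_mid (a point): new board 3, same as 1 and 2, or None if absent
- tested1_mid (a point): tested board, same as the new ones but with a round green dot on top of its transformer; starts seated in the right nest; None if absent (just one of the three tested boards is there)
- tested2_mid (a point): tested board, same as the new ones but with a round green dot on top of its transformer; starts seated in the middle nest; None if absent (just one of the three tested boards is there)
- tested3_mid (a point): tested board, same as the new ones but with a round green dot on top of its transformer; starts seated in the left nest; None if absent (just one of the three tested boards is there)
- cover1_mid (a point): cover 1: yellow open-bottomed hood 106 (x) x 80 (y) mm, 85 mm high with handle, about 0.22 kg. Black bridge handle on top, its bar along y: 66 mm long, 16 mm wide (x), underside 69 mm and top 85 mm above the bottom; flat roof at 53 mm. The point is the centre, 42.5 mm above the bottom; z up
- cover2_mid (a point): cover 2, same as cover 1. The lowest 7 mm of a cover is a tapered lip that drops inside a nest's rim with 2.5 mm play on each side (2 mm more at its lower edge); the wall above the lip then rests on the rim. Fits any nest, either way round
- cover3_mid (a point): cover 3, same as covers 1 and 2
- nest_left (a point): left nest of the test station, a fixed grey console 150 x 385 x 45 mm high with 3 nests 92 mm apart. The point is the middle of the green seat plate's upper face, 50 mm above the bench; x away from the robot, y left along the row, z up. Round it a dark steel rim 106 (x) x 80 (y) mm outside, wall 4 mm, top 13 mm above the point
- nest_middle (a point): middle nest, point and axes as for the left one. Each nest has two 8 mm steel pins at x = -34, y = -20 mm and x = +34, y = +15 mm that stand 16 mm above the seat plate, the top 6 mm tapered
- nest_right (a point): right nest, same as the others. A board lying flush in a nest has its centre 24 mm above the nest's point, its x along the nest's x; a cover seated on the rim has its centre 48.5 mm above it
- tray_in (a point): middle of the inner floor of the blue tray for tested boards, 150 x 126 mm outside, walls 4 mm thick and 22 mm high; the floor is about 4 mm above the bench; x along its long side, z up; fixed to the bench
- power (a joint): angle of the red power switch lever on the left end of the station: 0 (starting at up to 0.12) leaning towards the robot is off, 1.0 leaning away from the robot is on; stays where it is left, light friction
- power_tip (a point): centre of the red ball (26 mm across) at the end of the power lever; the lever is a 10 mm rod that turns about a level axis along the station's y, 70 mm below this point along the lever and 67 mm above the bench; at 0 it leans 0.5 rad from upright towards the robot, at 1.0 it leans 0.5 rad away. Push the ball away from the robot along the station's x
- meter_mid (a point): a grey hand multimeter lying behind the station, 85 x 165 x 34 mm, loose; its centre
- bottle_mid (a point): a green bottle of cleaner standing behind the station on the left, 60 mm across, 150 mm tall, loose; its centre
- spool_mid (a point): a spool of solder wire standing behind the station on the right, 60 mm across, 50 mm tall, loose; its centre
Not all that is in view belongs to the job. What is shaped like the part that bears tested2_mid but turquoise is not meant.

How it is judged:
By the outcome, as a careful person would: the job done as asked, in the order asked, and still so for the second after the job is handed in, with the robot touching nothing.
Of board1, board2, board3 only 2 to 3 are there at a start; the rules pass over those that are not, and their reading is None.
Of tested1, tested2, tested3 only 1 to 1 are there at a start; the rules pass over those that are not, and their reading is None.
At some moment in a run one of board1, board2, board3, cover1, cover2, cover3 may be knocked a few centimetres aside while the robot is not near it.
It also fails if it takes over 210 s, if anything falls off the work surface, if the arm or the gripper's body presses on something with over 40 N, if the wrist force passes 120 N, or if a joint passes its speed limit or range.

## Robot

A 6-joint arm with a two-finger parallel gripper is mounted at the origin on the work surface. World frame = base frame: x ahead of the robot, y to its left, z up, the work surface at z = 0. Lengths are in mm, angles in rad, forces in N, time in s.
With the tool pointing down it reaches from about 350 to 775 mm from the base axis. Payload 7.3 kg.
Tool frame: the origin (TCP) lies at the centre of the arm's flange, where the gripper is bolted on; the fingertips stand 178 mm ahead of it and the grasp point (between the pads) lies 159 mm ahead of it; z points along the fingers, y is the direction in which the jaws open and shut (so a half turn about z gives the same grasp; the last joint's range is limited). The gripper opens to 92 mm and grips with 3 to 60 N. Pads are 19 mm wide; open, the fingers measure 130 mm over their backs; the gripper's body (75 mm by 190 mm) begins 47 mm behind the grasp point.
Start: joints at [1.014, 0.342, 1.524, -0, 1.275, -0.146], TCP at [209.634, 481.333, 404.741] pointing down, gripper open.
Joint ranges: [-2.53, 2.53], [-0.77, 2.02], [0.04, 2.7], [-1, 4.14], [0.28, 2.66], [-3.11, 3.11]. Speed limits (rad/s): [2.57, 2.57, 3.14, 3.14, 3.14, 3.14].

## Interface

Orientations are given as [roll, pitch, yaw] about the fixed x, y, z axes, in that order (R = Rz(yaw) Ry(pitch) Rx(roll)).
In Python, from plant import status, viewer, ticket gives the robot as it stands.
- The arm moves only by the tool play_rows, never from a script. Its argument "commands" is a list of rows, each an object with "offset": the shift along the tool's x, y, z in m, a list of three; "twist": the turn about the tool's z in degrees. A call has 1 to 5 rows; each row shifts and turns the commanded pose from where the row before left it, along the tool's axes as they then stand; what a row does not reach is not made up. A row lasts 1/10 s, in which the tool goes at most 50 mm and 8.59 degrees, less where a joint would pass 70% of its speed; a pose out of reach is approached as far as the arm can. A call with a gripper value outside its range is refused whole. "jaw" is the closure in counts, from 0 (fully open) to 255 (shut), set as the call begins (left out, the last holds). The fingers move at their own pace and stop on an object; the grip force is fixed at half the most. Time passes only in rows, so rows that do not move let the fingers close. It gives the time, the measured TCP pose, the force and the opening at its end, in the units of the state.
- status.get_obs(): the state, without advancing time (a new reading comes with each control period).
- viewer.capture(name): name is "scene" or "top"; returns the picture (400x640x3 uint8, red, green, blue); there is no depth.
- viewer.camera_params(name): a dict with "fov_y" (degrees; the focal length in pixels is half the picture's height over the tangent of half this angle, whatever the lens; pixels are square), "cx", "cy" (the principal point, pixels), "D" ([k1, k2, p1, p2, k3] as OpenCV has them; the pictures are not rectified), "rvec" (rotation vector, rad) and "tvec" (3), from world to camera coordinates, as OpenCV has them. Camera axes: x right, y down, z forward; pixel columns grow to the right and rows downward; lengths in mm; the calibration is good to about 2 mm. A picture is of the moment at which its call begins. camera_params takes no time and is no camera call.
- ticket.close_job(): hands the job in, once; it reports no verdict.
The state is a dict: "time": time; "joint_positions": joint angles; "dq": joint speeds; "tau": joint torques, N m; "tool_pos": TCP position; "tcp_rot": TCP orientation; "contact_force": force on the tool from outside, world axes, zero at the start; "moment": the same for the moment, N m; "grip_width": finger opening in mm.
Only numpy, scipy, OpenCV 4.12 (cv2) and the standard library are available. Lean on these libraries where they do the work, as an engineer would, in place of code of your own. Each camera call takes 0.05 s, during which the arm holds its last target.

## Working session

There is one attempt and no reset: what is moved stays moved. The work goes in short steps, Python scripts to look and compute and a tool call to move; the robot and the scene stay as the last step left them, time stands still between calls to the robot, and variables do not carry over. Pictures are saved under pics/ and viewed, and the job is handed in when it is done.

Besides the shell and the picture viewer there is one more tool, called after ">>>" as name(argument=value, ...), one argument or row to a line, values as JSON. play_rows: Moves the arm, as the interface text tells. Its arguments: {"type":"object","properties":{"commands":{"type":"array"},"jaw":{"type":"number"}},"required":["commands"]}

```bash
ls; mkdir -p pics; python3 - <<'E'
from plant import status, viewer, ticket
import cv2
print(status.get_obs())
for n in("scene","top"):
    print(n,viewer.camera_params(n))
    cv2.imwrite(f"pics/{n}0.png",cv2.cvtColor(viewer.capture(n),cv2.COLOR_RGB2BGR))
E
```

```text
pics
{'time': 0.0, 'joint_positions': array([ 1.01399734e+00,  3.42739329e-01,  1.52504539e+00,  1.63623866e-06,
        1.27538841e+00, -1.46001348e-01]), 'dq': array([ 7.10076435e-04,  4.23715618e-04,  1.34102994e-03, -7.23686539e-04,
        5.79128410e-05,  1.74460130e-03]), 'tau': array([-6.49117883e-04, -4.31246638e+01, -2.44216383e+01,  7.16448203e-02,
        5.60732873e-02, -1.50401779e-04]), 'tool_pos': array([209.55955673, 481.21058588, 404.02622179]), 'tcp_rot': array([-3.14002922e+00, -2.31480455e-04,  2.73079435e+00]), 'contact_force': array([ 0.30463418,  0.13650394, -0.82479686]), 'moment': array([-0.03644629, -0.01424334,  0.01084702]), 'grip_width': 91.65470040550726}
scene {'fov_y': 54.88344687972604, 'cx': 313.5436866883303, 'cy': 197.90437256239647, 'D': array([-0.03767508,  0.        ,  0.        ,  0.        ,  0.        ]), 'rvec': array([ 1.93224218,  1.1396943 , -0.60557707]), 'tvec': array([-300.45984515, -203.07838525, 1531.17915694])}
top {'fov_y': 47.26198030213775, 'cx': 314.3789601137182, 'cy': 197.63997344013717, 'D': array([-0.04436263,  0.        ,  0.        ,  0.        ,  0.        ]), 'rvec': array([ 1.9739187 , -2.23754294,  0.23884114]), 'tvec': array([  75.8453661 ,  596.77590492, 1057.82490392])}
```

View pics/scene0.png

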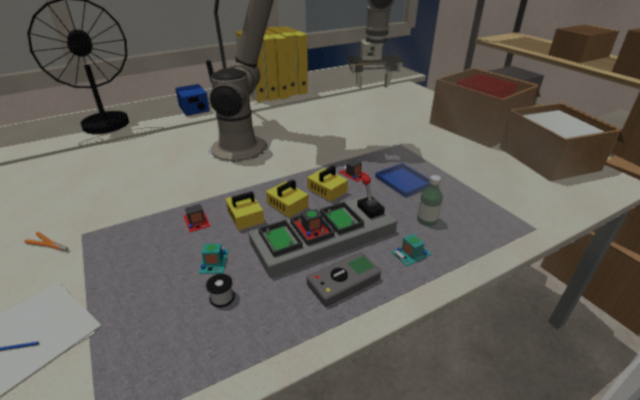

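View pics/top0.png

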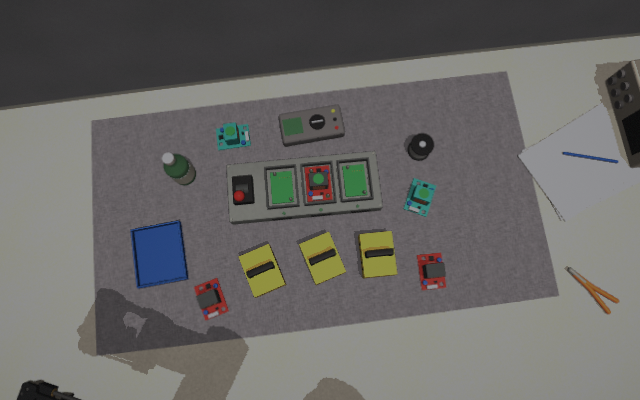

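```bash
cat > h.py <<'E'
from plant import status, viewer, ticket
import cv2, numpy as np
P={n:viewer.camera_params(n) for n in("scene","top")}
def KK(n):
    p=P[n]; f=200/np.tan(np.radians(p['fov_y']/2)); return np.array([[f,0,p['cx']],[0,f,p['cy']],[0,0,1.]])
def proj(n,pts):
    p=P[n]; return cv2.projectPoints(np.array(pts,float).reshape(-1,1,3),p['rvec'],p['tvec'],KK(n),p['D'])[0].reshape(-1,2)
def unproj(n,uv,z):
    p=P[n]; R=cv2.Rodrigues(p['rvec'])[0]; c=-R.T@p['tvec']
    u=cv2.undistortPoints(np.array(uv,float).reshape(-1,1,2),KK(n),p['D']).reshape(-1,2)
    d=np.c_[u,np.ones(len(u))]@R
    return c+d*((z-c[2])/d[:,2])[:,None]
def cap(n,name):
    im=cv2.cvtColor(viewer.capture(n),cv2.COLOR_RGB2BGR); cv2.imwrite(f"pics/{name}.png",im); return im
def crop(src,x0,y0,w,h,k,out):
    im=cv2.imread(f"pics/{src}.png")[y0:y0+h,x0:x0+w]
    im=cv2.resize(im,None,fx=k,fy=k,interpolation=cv2.INTER_CUBIC)
    im=np.clip(im*1.6,0,255).astype(np.uint8)
    for i in range(0,w,10): cv2.line(im,(i*k,0),(i*k,6),(255,255,255),1); cv2.putText(im,str(x0+i),(i*k,16),0,.35,(255,255,255),1)
    for i in range(0,h,10): cv2.line(im,(0,i*k),(6,i*k),(255,255,255),1); cv2.putText(im,str(y0+i),(8,i*k+4),0,.35,(255,255,255),1)
    cv2.imwrite(f"pics/{out}.png",im)
E
python3 - <<'E'
from h import *
R=cv2.Rodrigues(P['top']['rvec'])[0]; print(-R.T@P['top']['tvec'],R)
R=cv2.Rodrigues(P['scene']['rvec'])[0]; print(-R.T@P['scene']['tvec'])
crop("top0",220,145,170,80,4,"c_st")
crop("top0",185,225,270,100,2,"c_x")
crop("top0",190,270,50,55,10,"c_b1")
crop("top0",405,245,50,55,10,"c_b2")
print(unproj("top",[[282,187],[319,183],[355,180],[240,188]],50))
E
```

```text
[ 359.97603483   24.66825214 1162.19458753] [[-0.12407737 -0.99225578 -0.00576777]
 [-0.96868157  0.12238537 -0.21605056]
 [ 0.21508331 -0.02121985 -0.97636514]]
[1352.01789316 -392.75227442  702.72315121]
[[ 642.25861411   77.62911959   50.        ]
 [ 640.86844369  -15.67948222   50.        ]
 [ 637.23886711 -106.42288373   50.        ]
 [ 652.95614648  182.5807102    50.        ]]
```

View pics/c_st.png

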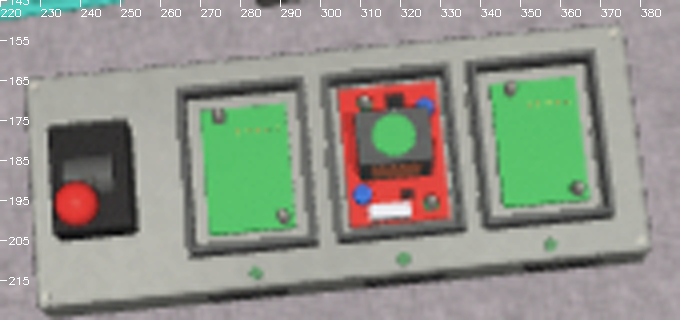

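View pics/c_b1.png

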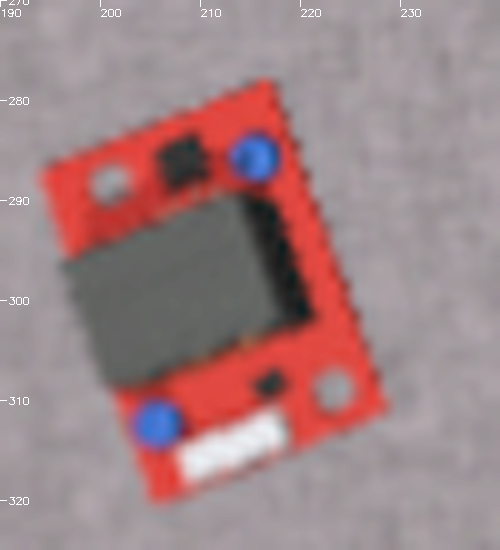

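View pics/c_b2.png

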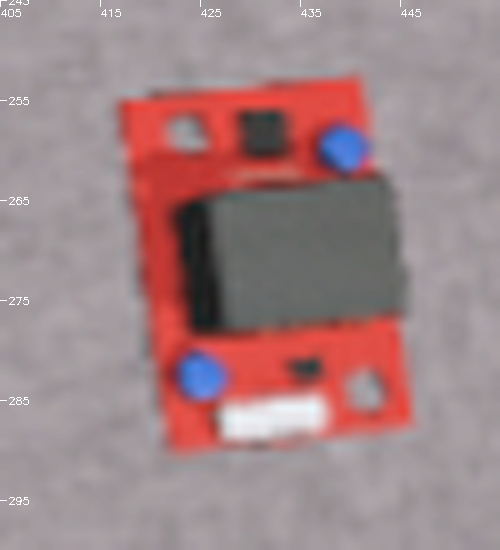

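```bash
cat >> h.py <<'E'
from scipy.optimize import least_squares
from scipy.ndimage import map_coordinates
def chan(im,kind):
    f=im.astype(float); b,g,r=f[...,0],f[...,1],f[...,2]
    return {'red':r-np.maximum(g,b),'gray':(r+g+b)/3,'yel':np.minimum(r,g)-b,'green':g-r,'blue':b-r}[kind]
def tf(pose,pts):
    x,y,a=pose; pts=np.asarray(pts,float); c,s=np.cos(a),np.sin(a)
    return np.c_[x+c*pts[:,0]-s*pts[:,1], y+s*pts[:,0]+c*pts[:,1], pts[:,2]]
def edgefit(img,segs,pose,n='top',half=3.0,iters=6,sign=None,verbose=False):
    """segs: list of (p0,p1,outward normal xy,sgn) local 3d; sgn: sign of gradient going outward"""
    pose=np.array(pose,float); 
    for it in range(iters):
        A=[];B=[]
        h=half if it<2 else half*0.6
        ts=np.arange(-h,h+.01,.1)
        for p0,p1,nn,sg in segs:
            p0=np.array(p0,float);p1=np.array(p1,float)
            for t in np.linspace(.08,.92,22):
                q=p0+(p1-p0)*t
                a=proj(n,tf(pose,[q]))[0]; b=proj(n,tf(pose,[q+np.array([nn[0],nn[1],0])]))[0]
                k=np.linalg.norm(b-a); d=(b-a)/k
                pr=map_coordinates(img,[a[1]+ts*d[1],a[0]+ts*d[0]],order=1)
                pr=cv2.GaussianBlur(pr.reshape(1,-1),(0,0),5).ravel()
                g=np.gradient(pr)*sg
                i=int(np.argmax(g))
                if i<2 or i>len(ts)-3 or g[i]<.3: continue
                lo,hi=max(0,i-6),min(len(ts),i+7)
                w=np.clip(g[lo:hi],0,None); off=(ts[lo:hi]*w).sum()/w.sum()/k  # mm outward
                c,s=np.cos(pose[2]),np.sin(pose[2])
                wn=np.array([c*nn[0]-s*nn[1],s*nn[0]+c*nn[1]]); r=tf((0,0,pose[2]),[q])[0]
                A.append([wn[0],wn[1],wn[1]*r[0]-wn[0]*r[1]]);B.append(off)
        A=np.array(A);B=np.array(B)
        f=least_squares(lambda x:A@x-B,np.zeros(3),loss='soft_l1',f_scale=.7)
        pose=pose+f.x
    res=B-A@f.x
    return pose,np.sqrt(np.median(res**2)),len(B)
def rect(L,W,z,sg,z2=None,sides='xXyY',ox=0,oy=0):
    a,b=L/2,W/2; S=[]
    if 'X' in sides:S.append(((a+ox,-b+oy,z),(a+ox,b+oy,z),(1,0),sg))
    if 'x' in sides:S.append(((-a+ox,-b+oy,z),(-a+ox,b+oy,z),(-1,0),sg))
    if 'Y' in sides:S.append(((-a+ox,b+oy,z),(a+ox,b+oy,z),(0,1),sg))
    if 'y' in sides:S.append(((-a+ox,-b+oy,z),(a+ox,-b+oy,z),(0,-1),sg))
    return S
E
python3 - <<'E'
from h import *
im=cv2.imread("pics/top0.png")
g=chan(im,'gray'); red=chan(im,'red')
# station nests: local origin = middle nest, z world
def nest(oy):
    S=rect(106,80,63,1,sides='X',oy=oy)+[((-49,oy-36,63),(-49,oy+36,63),(1,0),1)]
    left=oy>-60+0 and oy>=0
    if oy>-1:  # left of camera -> Y outer, y inner
        S+=rect(106,80,63,1,sides='Y',oy=oy)+[((-49,oy-36,63),(49,oy-36,63),(0,1),1)]
    if oy<=1:
        S+=rect(106,80,63,1,sides='y',oy=oy)
        if oy<-1: S+=[((-49,oy+36,63),(49,oy+36,63),(0,-1),1)]
    return S
p0=(640.9,-15.7,0.03)
for oys in ([92],[0],[-92],[92,-92],[92,0,-92]):
    S=sum((nest(o) for o in oys),[])
    S=[s for s in S if not(oys==[0] and s[2] in((0,1),) and s[0][1]<0)]
    print(oys,edgefit(g,S,p0,half=2))
print('far only / near only')
print('tested',edgefit(red,rect(88,62,54,-1,sides='Xx'),p0,half=3), edgefit(red,rect(88,62,54,-1),p0,half=3))
for uv in([211,299],[431,270]):
    q=unproj('top',[uv],4)[0]; print('board',q,edgefit(red,rect(88,62,4,-1),(q[0],q[1],0.2 if uv[0]<300 else 0),half=5),edgefit(red,rect(88,62,4,-1),(q[0],q[1],0.3 if uv[0]<300 else 0.1),half=5))
E
```

```text
[92] (array([ 6.39372738e+02, -1.16931473e+01, -2.51681165e-02]), np.float64(0.4930842557024416), 88)
[0] (array([ 6.37609964e+02, -1.16527304e+01, -3.04888242e-02]), np.float64(0.5025858438895211), 88)
[-92] (array([ 6.40391253e+02, -1.24256881e+01, -2.64359841e-02]), np.float64(0.36249133092821834), 88)
[92, -92] (array([ 6.39842404e+02, -1.19780689e+01, -2.07140774e-02]), np.float64(0.46946761630195716), 176)
[92, 0, -92] (array([ 6.39184108e+02, -1.15734481e+01, -1.78053011e-02]), np.float64(0.5075874525138729), 286)
far only / near only
tested (array([ 6.40370881e+02, -8.22415916e+00, -3.00316026e-02]), np.float64(0.5464176106360886), 44) (array([ 6.40267287e+02, -1.30095243e+01, -3.24884306e-02]), np.float64(0.399060833977215), 88)
board [391.11021473 286.67137506   4.        ] (array([3.91818884e+02, 2.87223301e+02, 2.58407478e-01]), np.float64(0.3844167365089114), 80) (array([3.91819934e+02, 2.87220522e+02, 2.58482538e-01]), np.float64(0.30189001655814884), 80)
board [ 393.54485269 -268.19814888    4.        ] (array([ 3.91212677e+02, -2.68023268e+02, -2.95708102e-02]), np.float64(0.29989722636353433), 78) (array([ 3.91217115e+02, -2.68021468e+02, -2.93707490e-02]), np.float64(0.2927485194681425), 78)
```

View pics/c_x.png

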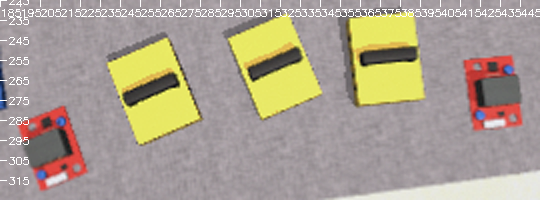

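```bash
cat >> h.py <<'E'
def coverfit(im,uv,yaw,zb=0,half=4):
    y=chan(im,'yel'); q=unproj('top',[uv],zb+53)[0]; pose=np.array([q[0],q[1],yaw]); cam=np.array([359.98,24.67])
    for k in range(2):
        S=[]
        for s in rect(106,80,zb+53,-1):
            m=tf(pose,[(np.array(s[0])+s[1])/2])[0]; n=tf((0,0,pose[2]),[(s[2][0],s[2][1],0)])[0][:2]
            if n@(cam-m[:2])>0: s=(tuple(s[0][:2])+(zb+7,),tuple(s[1][:2])+(zb+7,),s[2],s[3])
            S.append(s)
        r=edgefit(y,S,pose,half=half); pose=r[0]
    h=edgefit(chan(im,'gray'),rect(16,66,zb+85,1),pose,half=2)
    return r,h
E
python3 - <<'E'
from h import *
im=cv2.imread("pics/top0.png")
for uv,a in(([261.5,270],.3),([322,258],.3),([378,255],-.0)):
    r,h=coverfit(im,uv,a); print(np.round(r[0],3),r[1:],np.round(h[0],3),h[1:])
bl=chan(im,'blue'); q=unproj('top',[[160,254]],22)[0]
print('tray',q,edgefit(bl,rect(126,150,22,-1,sides='XYxy'),(q[0],q[1],0),half=5))
rd=chan(im,'red'); m=rd[185:205,228:250]>60; ys,xs=np.nonzero(m); print('ball',xs.mean()+228,ys.mean()+185,unproj('top',[[xs.mean()+228,ys.mean()+185]],128))
crop("top0",125,215,70,75,8,"c_tray")
E
```

```text
[4.44192e+02 1.51094e+02 2.80000e-01] (np.float64(0.9832560195199785), 88) [4.43374e+02 1.48841e+02 2.95000e-01] (np.float64(0.6513007462248734), 88)
[4.55706e+02 6.77000e-01 2.76000e-01] (np.float64(0.37243187538468514), 88) [4.54796e+02 9.41000e-01 2.67000e-01] (np.float64(0.4361139893197465), 88)
[ 4.48059e+02 -1.36525e+02 -3.00000e-02] (np.float64(1.0759087760157753), 88) [ 4.47181e+02 -1.32516e+02 -3.70000e-02] (np.float64(0.6627732296185792), 88)
tray [516.10937636 401.65221567  22.        ] (array([5.06163117e+02, 3.95199342e+02, 6.52885178e-02]), np.float64(0.23462347001912154), 45)
ball 238.58139534883722 195.41860465116278 [[615.13571054 176.36755393 128.        ]]
```

View pics/c_tray.png

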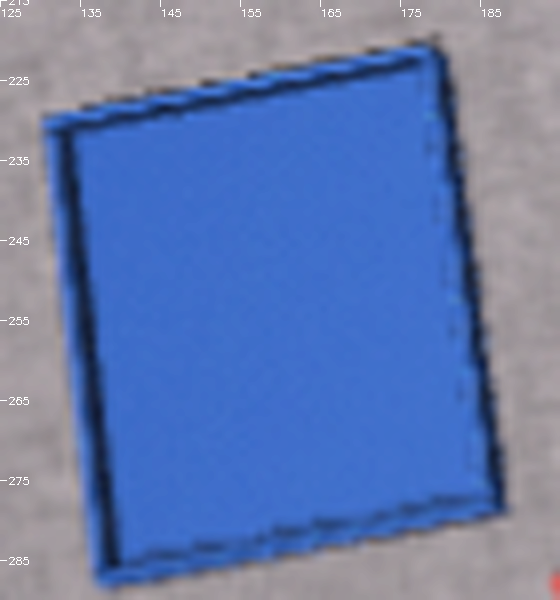

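```bash
python3 - <<'E'
from h import *
c=unproj('top',[[130.5,230],[180,221],[188,278.5],[138,287.5]],22);print(c,c.mean(0))
im=cv2.imread("pics/top0.png");bl=chan(im,'blue')
for a in (-.05,.05): print(edgefit(bl,rect(150,126,22,-1,sides='XYxy'),(*c.mean(0)[:2],a),half=4))
E
```

```text
[[586.16040617 473.72480535  22.        ]
 [593.62946866 346.13893942  22.        ]
 [447.0445319  335.49617924  22.        ]
 [439.93431711 461.01355858  22.        ]] [516.69218096 404.09337065  22.        ]
(array([5.17777071e+02, 4.07682345e+02, 6.74358655e-02]), np.float64(0.27454933915107566), 88)
(array([5.17776008e+02, 4.07679369e+02, 6.75231378e-02]), np.float64(0.2776127598160563), 88)
```

```bash
cat > g.py <<'E'
import sys
from h import *
def plan(x,y,z,yaw=None):
    o=status.get_obs(); p=o['tool_pos']; r=o['tcp_rot']
    from scipy.spatial.transform import Rotation as Ro
    M=Ro.from_euler('xyz',r).as_matrix()
    gp=p+159*M[:,2]
    d=np.array([x,y,z])-gp
    cy=r[2]; tw=0
    print('t%.1f'%o['time'],'gp',gp.round(1),'yaw %.3f'%cy,'tilt',np.round(M[:2,2],4),'F',o['contact_force'].round(1),'w%.1f'%o['grip_width'])
    if yaw is not None:
        tw=-(yaw-cy); tw=np.degrees((tw+np.pi)%(2*np.pi)-np.pi); cy=yaw
    c,s=np.cos(cy),np.sin(cy)
    t=np.array([c*d[0]+s*d[1], s*d[0]-c*d[1], -d[2]])
    print('twist %.2f deg first; then offset(mm, tool) %s  |xy| %.0f'%(tw,t.round(1),np.hypot(*t[:2])))
if __name__=='__main__':
    a=[float(v) for v in sys.argv[1:]]; plan(*a)
E
python3 g.py 640.3 -13 240 1.541
```

```text
t0.1 gp [209.4 481.  245.1] yaw 2.731 tilt [-0.0007 -0.0012] F [-0.  -0.8  0.1] w91.5
twist 68.17 deg first; then offset(mm, tool) [-481.   445.4    5.1]  |xy| 656
```

>>> play_rows(
  commands=[
    {"offset":[0,0,0],"twist":8.5},
    {"offset":[0,0,0],"twist":8.5},
    {"offset":[0,0,0],"twist":8.5},
    {"offset":[0,0,0],"twist":8.5},
    {"offset":[0,0,0],"twist":8.5},
  ],
  jaw=0,
)

```text
time: 0.6
tool_pos: [209.6, 481.2, 404.3]
tcp_rot: [-3.141, 0.001, 1.983]
contact_force: [0.4, -0.0, 0.0]
grip_width: 91.7
```

>>> play_rows(
  commands=[
    {"offset":[0,0,0],"twist":8.5},
    {"offset":[0,0,0],"twist":8.5},
    {"offset":[0,0,0],"twist":8.5},
    {"offset":[0,0,0]},
    {"offset":[0,0,0]},
  ],
)

```text
$.commands[3]: bad value
```

```bash
python3 g.py 640.3 -13 240 1.541
```

```text
t0.6 gp [209.5 481.1 245.3] yaw 1.983 tilt [-0.0005 -0.0008] F [ 0.4 -0.   0. ] w91.7
twist 25.32 deg first; then offset(mm, tool) [-481.1  445.3    5.3]  |xy| 656
```

Twist must be given in every row.

>>> play_rows(
  commands=[
    {"offset":[0,0,0],"twist":8.44},
    {"offset":[0,0,0],"twist":8.44},
    {"offset":[0,0,0],"twist":8.44},
    {"offset":[-0.034,0.0315,0],"twist":0},
    {"offset":[-0.034,0.0315,0],"twist":0},
  ],
)

```text
time: 1.1
tool_pos: [270.9, 411.5, 404.2]
tcp_rot: [-3.141, 0.001, 1.55]
contact_force: [0.9, -0.2, 0.9]
grip_width: 92.1
```

>>> play_rows(
  commands=[
    {"offset":[-0.034,0.0315,0],"twist":0},
    {"offset":[-0.034,0.0315,0],"twist":0},
    {"offset":[-0.034,0.0315,0],"twist":0},
    {"offset":[-0.034,0.0315,0],"twist":0},
    {"offset":[-0.034,0.0315,0],"twist":0},
  ],
)

```text
time: 1.6
tool_pos: [425.3, 236.5, 404.6]
tcp_rot: [-3.141, -0.0, 1.547]
contact_force: [0.2, 1.3, -0.2]
grip_width: 92.2
```

>>> play_rows(
  commands=[
    {"offset":[-0.034,0.0315,0],"twist":0},
    {"offset":[-0.034,0.0315,0],"twist":0},
    {"offset":[-0.034,0.0315,0],"twist":0},
    {"offset":[-0.034,0.0315,0],"twist":0},
    {"offset":[-0.034,0.0315,0],"twist":0},
  ],
)

```text
time: 2.1
tool_pos: [578.8, 62.8, 404.3]
tcp_rot: [-3.141, -0.0, 1.547]
contact_force: [0.6, 1.2, 0.4]
grip_width: 91.7
```

```bash
python3 g.py 640.3 -13 150 1.541
```

```text
t2.1 gp [578.7  62.8 245.3] yaw 1.547 tilt [-0.0007  0.0002] F [0.6 1.2 0.4] w91.7
twist 0.34 deg first; then offset(mm, tool) [-74.   63.8  95.3]  |xy| 98
```

>>> play_rows(
  commands=[
    {"offset":[-0.037,0.032,0],"twist":0.34},
    {"offset":[-0.037,0.032,0],"twist":0},
    {"offset":[0,0,0.047],"twist":0},
    {"offset":[0,0,0.047],"twist":0},
    {"offset":[0,0,0],"twist":0},
  ],
)

```text
time: 2.6
tool_pos: [638.0, -11.5, 303.2]
tcp_rot: [-3.127, -0.002, 1.54]
contact_force: [-2.0, 0.3, -0.7]
grip_width: 91.6
```

```bash
python3 g.py 640.3 -13 86 1.541; python3 -c "
from h import *
cap('top','t1');crop('t1',250,130,130,100,5,'c_t1')"
```

```text
t2.6 gp [635.6 -11.1 144.2] yaw 1.540 tilt [-0.0148  0.0021] F [-2.   0.3 -0.7] w91.6
twist -0.04 deg first; then offset(mm, tool) [-1.7  4.7 58.2]  |xy| 5
```

View pics/c_t1.png

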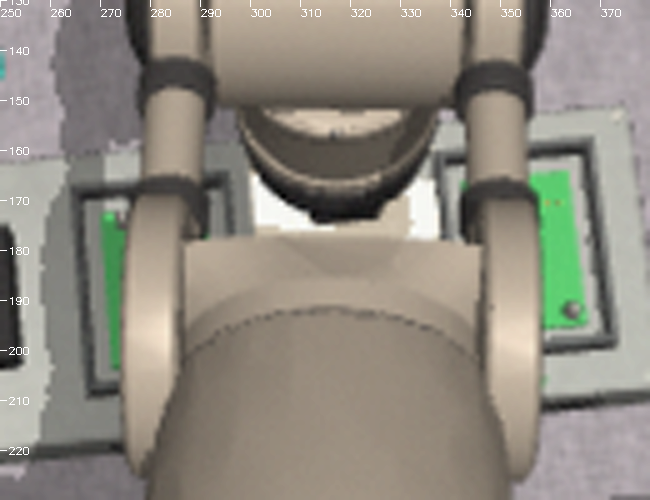

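>>> play_rows(
  commands=[
    {"offset":[0,0,0],"twist":0},
    {"offset":[0,0,0],"twist":0},
  ],
)

```text
time: 2.85
tool_pos: [640.5, -10.9, 313.9]
tcp_rot: [3.136, 0.0, 1.542]
contact_force: [-0.3, 0.1, 0.3]
grip_width: 91.9
```

```bash
python3 g.py 640.3 -13 86 1.541; python3 -c "
from h import *
cap('scene','s1');crop('s1',200,60,250,220,3,'c_s1')"
```

```text
t2.9 gp [641.3 -11.  154.9] yaw 1.542 tilt [ 0.0052 -0.0006] F [-0.3  0.1  0.3] w91.9
twist 0.04 deg first; then offset(mm, tool) [-2.1 -1.  68.9]  |xy| 2
```

View pics/c_s1.png

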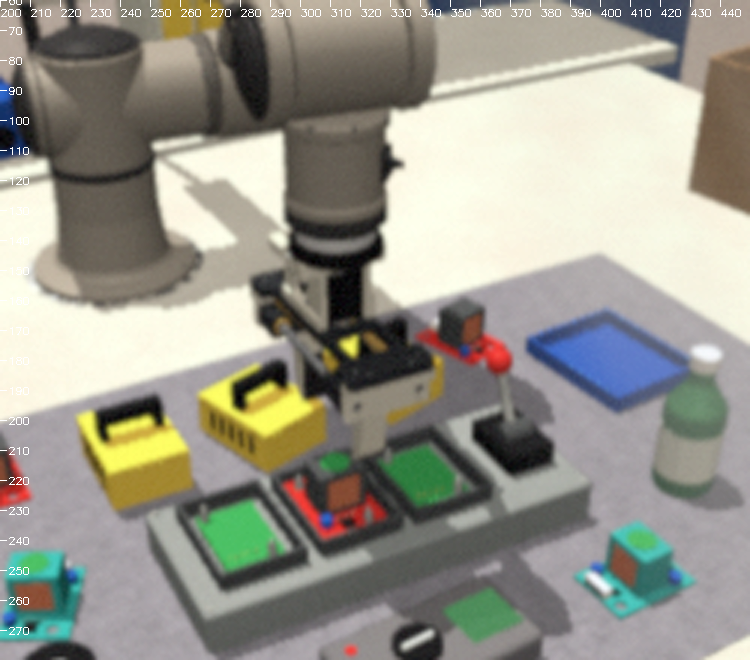

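>>> play_rows(
  commands=[
    {"offset":[-0.001,0,0.012],"twist":0},
    {"offset":[-0.001,0,0.012],"twist":0},
    {"offset":[0,0,0.012],"twist":0},
    {"offset":[0,0,0.008],"twist":0},
    {"offset":[0,0,0],"twist":0},
  ],
)

```text
time: 3.4
tool_pos: [639.4, -13.1, 264.6]
tcp_rot: [-3.138, -0.0, 1.541]
contact_force: [-1.1, -0.3, -0.7]
grip_width: 92.1
```

>>> play_rows(
  commands=[
    {"offset":[0,0,0],"twist":0},
    {"offset":[0,0,0],"twist":0},
    {"offset":[0,0,0],"twist":0},
  ],
)

```text
time: 3.7
tool_pos: [640.0, -13.2, 267.3]
tcp_rot: [3.14, -0.0, 1.541]
contact_force: [0.2, 0.5, 0.4]
grip_width: 91.8
```

```bash
python3 g.py 640.3 -13 86 1.541
```

```text
t3.7 gp [640.2 -13.2 108.3] yaw 1.541 tilt [ 0.0011 -0.    ] F [0.2 0.5 0.4] w91.8
twist 0.01 deg first; then offset(mm, tool) [ 0.2  0.1 22.3]  |xy| 0
```

Aligned; descend the last 22 mm and close gently.

>>> play_rows(
  commands=[
    {"offset":[0,0,0.008],"twist":0},
    {"offset":[0,0,0.008],"twist":0},
    {"offset":[0,0,0.006],"twist":0},
    {"offset":[0,0,0],"twist":0},
    {"offset":[0,0,0],"twist":0},
  ],
)

```text
time: 4.2
tool_pos: [639.8, -13.2, 244.4]
tcp_rot: [-3.141, -0.0, 1.541]
contact_force: [-1.0, 0.2, -0.2]
grip_width: 91.8
```

>>> play_rows(
  commands=[
    {"offset":[0,0,0],"twist":0},
    {"offset":[0,0,0],"twist":0},
    {"offset":[0,0,0],"twist":0},
  ],
  jaw=140,
)

```text
time: 4.5
tool_pos: [639.9, -13.2, 245.0]
tcp_rot: [3.141, -0.0, 1.541]
contact_force: [0.4, 0.3, 0.2]
grip_width: 72.5
```

```bash
python3 g.py 640.3 -13 86 1.541
```

```text
t4.5 gp [640.  -13.2  86. ] yaw 1.541 tilt [ 0.0006 -0.    ] F [0.4 0.3 0.2] w72.5
twist 0.01 deg first; then offset(mm, tool) [0.2 0.3 0. ]  |xy| 0
```

>>> play_rows(
  commands=[
    {"offset":[0,0,0],"twist":0},
    {"offset":[0,0,0],"twist":0},
    {"offset":[0,0,0],"twist":0},
    {"offset":[0,0,0],"twist":0},
    {"offset":[0,0,0],"twist":0},
  ],
)

```text
time: 5.0
tool_pos: [639.8, -13.1, 244.7]
tcp_rot: [3.142, -0.0, 1.541]
contact_force: [0.3, -0.3, -1.1]
grip_width: 41.9
```

>>> play_rows(
  commands=[
    {"offset":[0,0,0],"twist":0},
  ],
  jaw=156,
)

```text
time: 5.1
tool_pos: [639.8, -13.1, 244.7]
tcp_rot: [-3.142, -0.0, 1.541]
contact_force: [0.6, -0.1, -0.5]
grip_width: 37.7
```

>>> play_rows(
  commands=[
    {"offset":[0,0,0],"twist":0},
  ],
)

```text
time: 5.2
tool_pos: [640.0, -13.2, 244.7]
tcp_rot: [3.141, -0.0, 1.541]
contact_force: [0.2, -0.1, -0.4]
grip_width: 35.9
```

>>> play_rows(
  commands=[
    {"offset":[0,0,0],"twist":0},
    {"offset":[0,0,0],"twist":0},
    {"offset":[0,0,0],"twist":0},
    {"offset":[0,0,0],"twist":0},
  ],
  jaw=255,
)

```text
time: 5.6
tool_pos: [640.0, -13.2, 244.8]
tcp_rot: [3.141, -0.0, 1.541]
contact_force: [3.8, 0.1, -1.8]
grip_width: 33.5
```

```bash
python3 g.py 640.3 -13 86 1.541
```

```text
t5.6 gp [640.2 -13.2  85.8] yaw 1.541 tilt [0.0009 0.0001] F [ 3.8  0.1 -1.8] w33.5
twist 0.01 deg first; then offset(mm, tool) [ 0.2  0.1 -0.2]  |xy| 0
```

>>> play_rows(
  commands=[
    {"offset":[0,0.001,0],"twist":0},
    {"offset":[0,0,0],"twist":0},
    {"offset":[0,0,0],"twist":0},
  ],
)

```text
time: 5.9
tool_pos: [640.5, -13.2, 244.8]
tcp_rot: [-3.141, -0.0, 1.541]
contact_force: [-2.0, -0.1, 2.0]
grip_width: 33.7
```

```bash
python3 g.py 640.3 -13 86 1.541
```

```text
t5.9 gp [640.4 -13.2  85.8] yaw 1.541 tilt [-0.0011  0.0001] F [-2.  -0.1  2. ] w33.7
twist 0.01 deg first; then offset(mm, tool) [ 0.2 -0.1 -0.2]  |xy| 0
```

>>> play_rows(
  commands=[
    {"offset":[0,0.001,0],"twist":0},
    {"offset":[0,0,0],"twist":0},
    {"offset":[0,0,0],"twist":0},
  ],
)

```text
time: 6.2
tool_pos: [641.6, -13.2, 244.8]
tcp_rot: [-3.141, -0.0, 1.541]
contact_force: [-3.5, 0.5, 3.2]
grip_width: 33.9
```

```bash
python3 g.py 640.3 -13 86 1.541
```

```text
t6.2 gp [641.5 -13.2  85.8] yaw 1.541 tilt [-0.0007  0.0001] F [-3.5  0.5  3.2] w33.9
twist 0.01 deg first; then offset(mm, tool) [ 0.1 -1.2 -0.2]  |xy| 1
```

>>> play_rows(
  commands=[
    {"offset":[0,0.001,0],"twist":0},
    {"offset":[0,0,0],"twist":0},
    {"offset":[0,0,0],"twist":0},
  ],
)

```text
time: 6.5
tool_pos: [642.7, -13.2, 244.8]
tcp_rot: [-3.141, -0.0, 1.541]
contact_force: [-5.4, -0.3, 4.2]
grip_width: 33.7
```

>>> play_rows(
  commands=[
    {"offset":[0,-0.002,0],"twist":0},
    {"offset":[0,0,0],"twist":0},
    {"offset":[0,0,0],"twist":0},
  ],
)

```text
time: 6.8
tool_pos: [641.3, -13.3, 244.8]
tcp_rot: [3.14, -0.0, 1.541]
contact_force: [1.2, 0.2, 0.3]
grip_width: 33.7
```

>>> play_rows(
  commands=[
    {"offset":[0,-0.001,0],"twist":0},
    {"offset":[0,0,0],"twist":0},
    {"offset":[0,0,0],"twist":0},
  ],
)

```text
time: 7.1
tool_pos: [640.0, -13.2, 244.8]
tcp_rot: [3.141, 0.0, 1.541]
contact_force: [3.4, -1.0, 1.2]
grip_width: 33.9
```

>>> play_rows(
  commands=[
    {"offset":[0,-0.001,0],"twist":0},
    {"offset":[0,0,0],"twist":0},
    {"offset":[0,0,0],"twist":0},
  ],
)

```text
time: 7.4
tool_pos: [639.5, -13.2, 244.8]
tcp_rot: [3.139, 0.0, 1.541]
contact_force: [6.7, -0.6, -2.4]
grip_width: 33.8
```

>>> play_rows(
  commands=[
    {"offset":[0,-0.001,0],"twist":0},
    {"offset":[0,0,0],"twist":0},
    {"offset":[0,0,0],"twist":0},
  ],
)

```text
time: 7.7
tool_pos: [639.0, -13.2, 244.9]
tcp_rot: [3.137, 0.0, 1.541]
contact_force: [8.9, 0.3, -3.5]
grip_width: 33.9
```

>>> play_rows(
  commands=[
    {"offset":[0,0.0015,0],"twist":0},
    {"offset":[0,0.0014,0],"twist":0},
    {"offset":[0,0,0],"twist":0},
    {"offset":[0,0,-0.01],"twist":0},
    {"offset":[0,0,-0.01],"twist":0},
  ],
)

```text
time: 8.2
tool_pos: [640.1, -13.1, 264.2]
tcp_rot: [-3.138, -0.001, 1.541]
contact_force: [-0.1, 0.5, -3.9]
grip_width: 33.8
```

>>> play_rows(
  commands=[
    {"offset":[0,0,-0.03],"twist":0},
    {"offset":[0,0,-0.03],"twist":0},
    {"offset":[0,0,-0.03],"twist":0},
    {"offset":[0,0,-0.03],"twist":0},
    {"offset":[0,0,0],"twist":0},
  ],
)

```text
time: 8.7
tool_pos: [640.8, -13.1, 389.7]
tcp_rot: [3.134, 0.001, 1.541]
contact_force: [0.7, 0.3, -3.5]
grip_width: 34.3
```

```bash
python3 g.py 517 406 200 1.64
```

```text
t8.7 gp [642.  -13.3 230.7] yaw 1.541 tilt [ 0.0074 -0.001 ] F [ 0.7  0.3 -3.5] w34.3
twist -5.66 deg first; then offset(mm, tool) [426.9 -95.7  30.7]  |xy| 437
```

>>> play_rows(
  commands=[
    {"offset":[0.02,-0.005,0],"twist":-2.8},
    {"offset":[0.04,-0.009,0],"twist":-2.8},
    {"offset":[0.04,-0.009,0],"twist":0},
    {"offset":[0.04,-0.009,0],"twist":0},
    {"offset":[0.04,-0.009,0],"twist":0},
  ],
)

```text
time: 9.2
tool_pos: [590.2, 165.9, 382.9]
tcp_rot: [-3.138, 0.0, 1.639]
contact_force: [-0.5, 0.0, -3.2]
grip_width: 34.1
```

>>> play_rows(
  commands=[
    {"offset":[0.04,-0.009,0],"twist":0},
    {"offset":[0.04,-0.009,0],"twist":0},
    {"offset":[0.04,-0.009,0],"twist":0},
    {"offset":[0.04,-0.009,0],"twist":0},
    {"offset":[0.04,-0.009,0],"twist":0},
  ],
)

```text
time: 9.7
tool_pos: [531.7, 362.4, 382.9]
tcp_rot: [-3.138, 0.002, 1.639]
contact_force: [0.5, -0.8, -3.4]
grip_width: 33.6
```

```bash
python3 g.py 517 406 100 1.64
```

```text
t9.7 gp [531.2 362.1 223.9] yaw 1.639 tilt [-0.0034 -0.0018] F [ 0.5 -0.8 -3.4] w33.6
twist -0.06 deg first; then offset(mm, tool) [ 44.8 -11.1 123.9]  |xy| 46
```

>>> play_rows(
  commands=[
    {"offset":[0.022,-0.0055,0],"twist":0},
    {"offset":[0.023,-0.0055,0.02],"twist":0},
    {"offset":[0,0,0.04],"twist":0},
    {"offset":[0,0,0.04],"twist":0},
    {"offset":[0,0,0.03],"twist":0},
  ],
)

```text
time: 10.2
tool_pos: [517.2, 404.8, 250.2]
tcp_rot: [-3.136, 0.003, 1.64]
contact_force: [-0.4, -0.5, -4.0]
grip_width: 33.7
```

>>> play_rows(
  commands=[
    {"offset":[0,0,0.02],"twist":0},
    {"offset":[0,0,0.01],"twist":0},
    {"offset":[0,0,0],"twist":0},
    {"offset":[0,0,0],"twist":0},
    {"offset":[0,0,0],"twist":0},
  ],
)

```text
time: 10.7
tool_pos: [519.3, 405.5, 226.3]
tcp_rot: [3.139, -0.001, 1.639]
contact_force: [-0.6, 0.3, -3.0]
grip_width: 34.3
```

```bash
python3 g.py 517 406 40 1.64
```

```text
t10.7 gp [519.6 405.7  67.3] yaw 1.639 tilt [0.0022 0.0014] F [-0.6  0.3 -3. ] w34.3
twist -0.07 deg first; then offset(mm, tool) [ 0.5 -2.6 27.3]  |xy| 3
```

>>> play_rows(
  commands=[
    {"offset":[0,-0.002,0.01],"twist":0},
    {"offset":[0,0,0.008],"twist":0},
    {"offset":[0,0,0.004],"twist":0},
    {"offset":[0,0,0],"twist":0},
    {"offset":[0,0,0],"twist":0},
  ],
)

```text
time: 11.2
tool_pos: [517.0, 405.2, 202.6]
tcp_rot: [-3.142, 0.0, 1.639]
contact_force: [0.2, 0.1, -4.0]
grip_width: 34.2
```

>>> play_rows(
  commands=[
    {"offset":[0,0,0.002],"twist":0},
    {"offset":[0,0,0.001],"twist":0},
    {"offset":[0,0,0],"twist":0},
  ],
)

```text
time: 11.5
tool_pos: [516.9, 405.1, 199.7]
tcp_rot: [-3.142, -0.0, 1.639]
contact_force: [-0.8, 0.3, -3.5]
grip_width: 33.8
```

```bash
python3 g.py 517 406 40 1.64
```

```text
t11.5 gp [516.9 405.1  40.7] yaw 1.639 tilt [-0.0001  0.    ] F [-0.8  0.3 -3.5] w33.8
twist -0.06 deg first; then offset(mm, tool) [0.9 0.2 0.7]  |xy| 1
```

>>> play_rows(
  commands=[
    {"offset":[0,0,0.001],"twist":0},
    {"offset":[0,0,0.0005],"twist":0},
    {"offset":[0,0,0],"twist":0},
  ],
)

```text
time: 11.8
tool_pos: [517.0, 405.2, 198.8]
tcp_rot: [3.141, -0.0, 1.639]
contact_force: [-1.2, -0.3, 0.7]
grip_width: 33.6
```

>>> play_rows(
  commands=[
    {"offset":[0,0,0],"twist":0},
    {"offset":[0,0,0],"twist":0},
    {"offset":[0,0,0],"twist":0},
    {"offset":[0,0,-0.01],"twist":0},
    {"offset":[0,0,-0.03],"twist":0},
  ],
  jaw=100,
)

```text
time: 12.3
tool_pos: [516.2, 404.6, 236.2]
tcp_rot: [-3.136, 0.003, 1.639]
contact_force: [-0.1, -0.5, 0.7]
grip_width: 55.5
```

>>> play_rows(
  commands=[
    {"offset":[0,0,-0.05],"twist":0},
    {"offset":[0,0,-0.05],"twist":0},
    {"offset":[0,0,-0.05],"twist":0},
    {"offset":[0,0,0],"twist":0},
    {"offset":[0,0,0],"twist":0},
  ],
)

```text
time: 12.8
tool_pos: [516.7, 405.1, 390.5]
tcp_rot: [3.138, -0.002, 1.639]
contact_force: [0.1, 0.3, -1.4]
grip_width: 55.6
```

```bash
python3 g.py 391.8 287.2 150 1.829;python3 -c "
from h import *
cap('top','t2');crop('t2',100,150,350,180,2,'c_t2')"
```

```text
t12.8 gp [517.3 405.4 231.5] yaw 1.639 tilt [0.0035 0.0021] F [ 0.1  0.3 -1.4] w55.6
twist -10.89 deg first; then offset(mm, tool) [ -82.2 -151.5   81.5]  |xy| 172
```

View pics/c_t2.png

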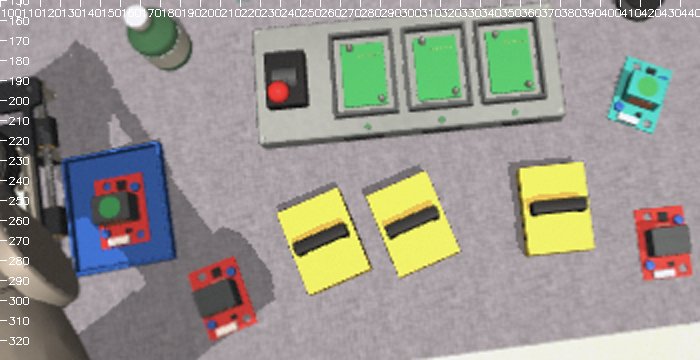

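```bash
cat > fitall.py <<'E'
from h import *
def nest(oy):
    S=rect(106,80,63,1,sides='X',oy=oy)+[((-49,oy-36,63),(-49,oy+36,63),(1,0),1)]
    if oy>-1: S+=rect(106,80,63,1,sides='Y',oy=oy)+([((-49,oy-36,63),(49,oy-36,63),(0,1),1)] if oy>1 else [])
    if oy<1:  S+=rect(106,80,63,1,sides='y',oy=oy)+([((-49,oy+36,63),(49,oy+36,63),(0,-1),1)] if oy<-1 else [])
    return S
def seat(oy): return rect(88,62,50,-1,oy=oy)
def board(im,uv,a,z=4,half=4):
    q=unproj('top',[uv],z)[0]; return edgefit(chan(im,'red'),rect(88,62,z,-1),(q[0],q[1],a),half=half)
E
python3 - <<'E'
from fitall import *
im=cv2.imread("pics/t2.png");g=chan(im,'gray');gr=chan(im,'green')
p0=(640,-12.5,-.028)
for o in (92,0,-92):
    print(o,edgefit(g,nest(o),p0,half=1.8))
    for L,W in((80,54),(84,58),(78,50)): print('  seat',L,W,edgefit(gr,rect(L,W,50,-1,oy=o),p0,half=3))
print(edgefit(g,nest(92)+nest(0)+nest(-92),p0,half=1.8))
print(board(im,[211,299],.26),board(im,[431,270],-.03),board(im,[159,256],.06,z=8))
for uv,a in(([261.5,270],.3),([306,261],.3),([378,255],-.0)):
    r,h=coverfit(im,uv,a); print(np.round(r[0],3),r[1:],np.round(h[0],3),h[1:])
crop("t2",255,155,125,65,6,"c_st2")
E
```

```text
92 (array([ 6.40652292e+02, -1.17593815e+01, -3.16952695e-02]), np.float64(0.284482075785632), 88)
  seat 80 54 (array([ 6.40527564e+02, -1.30424888e+01, -2.71907083e-02]), np.float64(0.2454616727982851), 86)
  seat 84 58 (array([ 6.39927370e+02, -1.30353640e+01, -3.90907465e-02]), np.float64(1.7382761992913391), 86)
  seat 78 50 (array([ 6.42261982e+02, -1.30665351e+01, -5.13424422e-03]), np.float64(1.5406209148107486), 86)
0 (array([ 6.41284367e+02, -1.16137278e+01, -2.77641841e-02]), np.float64(0.320786609385585), 88)
  seat 80 54 (array([ 6.40360494e+02, -1.30925399e+01, -2.91730458e-02]), np.float64(0.2423863615736641), 86)
  seat 84 58 (array([ 6.40747142e+02, -1.32589413e+01, -4.42762572e-02]), np.float64(1.7440267348405807), 86)
  seat 78 50 (array([ 6.40170274e+02, -1.31049659e+01, -2.19889249e-02]), np.float64(1.6797775893449758), 86)
-92 (array([ 6.40409746e+02, -1.22955224e+01, -2.82323851e-02]), np.float64(0.2161160783181645), 88)
  seat 80 54 (array([ 6.40087356e+02, -1.30071048e+01, -2.64214876e-02]), np.float64(0.2522223690278142), 87)
  seat 84 58 (array([ 6.41605113
[... 327 characters left out ...]
2.59615134e-01]), np.float64(0.4460042588588557), 80) (array([ 3.91220405e+02, -2.68010106e+02, -2.95477573e-02]), np.float64(0.2776395151221739), 78) (array([5.15441334e+02, 4.05270300e+02, 6.86817650e-02]), np.float64(0.7193152052371221), 87)
[4.44206e+02 1.51090e+02 2.80000e-01] (np.float64(0.9938994736548614), 88) [4.43363e+02 1.48863e+02 2.94000e-01] (np.float64(0.6455368003360896), 88)
[4.51441e+02 4.05470e+01 2.80000e-01] (np.float64(0.29337604390719735), 88) [4.50509e+02 4.02180e+01 2.81000e-01] (np.float64(0.4302233916585964), 88)
[ 4.48016e+02 -1.37090e+02 -2.70000e-02] (np.float64(1.1807579251427331), 88) [ 4.47193e+02 -1.32478e+02 -3.80000e-02] (np.float64(0.661043360888549), 88)
```

View pics/c_st2.png

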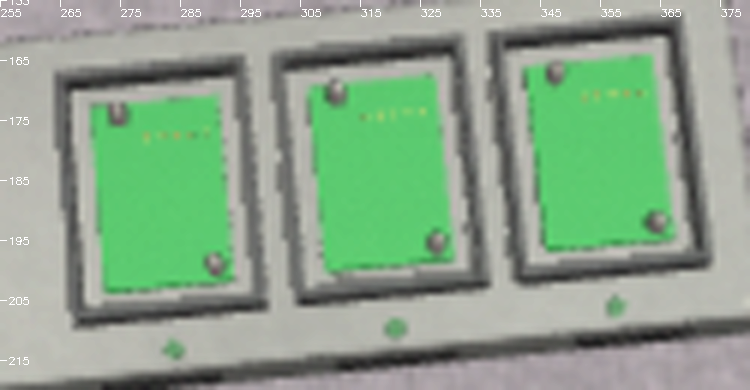

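>>> play_rows(
  commands=[
    {"offset":[0,0,0],"twist":-5.5},
    {"offset":[0,0,0],"twist":-5.4},
    {"offset":[-0.02,-0.0375,0],"twist":0},
    {"offset":[-0.02,-0.0375,0],"twist":0},
    {"offset":[-0.02,-0.0375,0],"twist":0},
  ],
  jaw=0,
)

```text
time: 13.35
tool_pos: [422.0, 317.2, 385.7]
tcp_rot: [-3.137, 0.001, 1.829]
contact_force: [0.5, 0.1, 0.5]
grip_width: 89.8
```

>>> play_rows(
  commands=[
    {"offset":[-0.02,-0.0375,0],"twist":0},
    {"offset":[0,0,0.04],"twist":0},
    {"offset":[0,0,0.04],"twist":0},
    {"offset":[0,0,0.03],"twist":0},
    {"offset":[0,0,0],"twist":0},
  ],
)

```text
time: 13.85
tool_pos: [390.5, 288.4, 273.6]
tcp_rot: [-3.131, 0.002, 1.829]
contact_force: [0.5, -0.8, 0.2]
grip_width: 92.0
```

>>> play_rows(
  commands=[
    {"offset":[0,0,0],"twist":0},
    {"offset":[0,0,0],"twist":0},
  ],
)

```text
time: 14.05
tool_pos: [392.8, 289.7, 279.3]
tcp_rot: [3.14, -0.0, 1.829]
contact_force: [-0.4, 0.6, 0.8]
grip_width: 92.1
```

```bash
python3 g.py 393 287.2 36 1.83
```

```text
t14.1 gp [393.  289.9 120.3] yaw 1.829 tilt [0.0015 0.0008] F [-0.4  0.6  0.8] w92.1
twist -0.05 deg first; then offset(mm, tool) [-2.6 -0.7 84.3]  |xy| 3
```

>>> play_rows(
  commands=[
    {"offset":[-0.0013,0,0.02],"twist":0},
    {"offset":[-0.0013,0,0.02],"twist":0},
    {"offset":[0,0,0.018],"twist":0},
    {"offset":[0,0,0.01],"twist":0},
    {"offset":[0,0,0],"twist":0},
  ],
)

```text
time: 14.55
tool_pos: [393.0, 287.0, 210.1]
tcp_rot: [-3.141, 0.0, 1.829]
contact_force: [0.1, 0.1, -0.8]
grip_width: 92.1
```

>>> play_rows(
  commands=[
    {"offset":[0,0,0],"twist":0},
    {"offset":[0,0,0.008],"twist":0},
    {"offset":[0,0,0.005],"twist":0},
    {"offset":[0,0,0],"twist":0},
    {"offset":[0,0,0],"twist":0},
  ],
)

```text
time: 15.05
tool_pos: [393.0, 287.0, 197.2]
tcp_rot: [-3.141, -0.0, 1.829]
contact_force: [0.1, 0.4, -1.0]
grip_width: 92.0
```

```bash
python3 g.py 393 287.2 36 1.83
```

```text
t15.1 gp [392.9 286.9  38.2] yaw 1.829 tilt [-0.0002 -0.    ] F [ 0.1  0.4 -1. ] w92.0
twist -0.05 deg first; then offset(mm, tool) [0.2 0.1 2.2]  |xy| 0
```

>>> play_rows(
  commands=[
    {"offset":[0,0,0.002],"twist":0},
    {"offset":[0,0,0],"twist":0},
    {"offset":[0,0,0],"twist":0},
    {"offset":[0,0,0],"twist":0},
    {"offset":[0,0,0],"twist":0},
  ],
  jaw=145,
)

```text
time: 15.55
tool_pos: [393.0, 287.0, 195.3]
tcp_rot: [3.141, -0.0, 1.829]
contact_force: [0.0, -0.2, -0.1]
grip_width: 56.5
```

>>> play_rows(
  commands=[
    {"offset":[0,0,0],"twist":0},
    {"offset":[0,0,0],"twist":0},
    {"offset":[0,0,0],"twist":0},
    {"offset":[0,0,0],"twist":0},
  ],
)

```text
time: 15.95
tool_pos: [393.0, 287.0, 195.2]
tcp_rot: [3.142, -0.0, 1.829]
contact_force: [-0.5, -0.2, 0.1]
grip_width: 39.6
```

>>> play_rows(
  commands=[
    {"offset":[0,0,0],"twist":0},
    {"offset":[0,0,0],"twist":0},
    {"offset":[0,0,0],"twist":0},
    {"offset":[0,0,0],"twist":0},
    {"offset":[0,0,0],"twist":0},
  ],
  jaw=255,
)

```text
time: 16.45
tool_pos: [393.0, 286.9, 195.2]
tcp_rot: [3.141, -0.0, 1.829]
contact_force: [0.2, 0.4, -0.2]
grip_width: 33.8
```

```bash
python3 g.py 393 287.2 36 1.83
```

```text
t16.4 gp [393.  287.   36.2] yaw 1.829 tilt [0.0001 0.0001] F [ 0.2  0.4 -0.2] w33.8
twist -0.05 deg first; then offset(mm, tool) [0.2 0.  0.2]  |xy| 0
```

>>> play_rows(
  commands=[
    {"offset":[0,0,-0.01],"twist":0},
    {"offset":[0,0,-0.03],"twist":0},
    {"offset":[0,0,-0.04],"twist":0},
    {"offset":[0,0,-0.04],"twist":0},
    {"offset":[0,0,-0.03],"twist":8.2},
  ],
)

```text
time: 16.95
tool_pos: [392.7, 286.8, 348.0]
tcp_rot: [3.14, -0.001, 1.684]
contact_force: [0.1, 0.7, -4.5]
grip_width: 33.8
```

>>> play_rows(
  commands=[
    {"offset":[0,0,0],"twist":8.2},
    {"offset":[0,0,0],"twist":0},
  ],
)

```text
time: 17.15
tool_pos: [392.7, 286.8, 346.4]
tcp_rot: [3.14, -0.001, 1.542]
contact_force: [-1.0, 0.1, -4.0]
grip_width: 33.8
```

```bash
python3 g.py 641.2 -13.2 100 1.543
```

```text
t17.1 gp [392.9 286.9 187.4] yaw 1.542 tilt [0.0014 0.0008] F [-1.   0.1 -4. ] w33.8
twist -0.07 deg first; then offset(mm, tool) [-293.1  256.6   87.4]  |xy| 390
```

>>> play_rows(
  commands=[
    {"offset":[-0.02,0.0175,0],"twist":0},
    {"offset":[-0.033,0.029,0],"twist":0},
    {"offset":[-0.035,0.031,0],"twist":0},
    {"offset":[-0.035,0.031,0],"twist":0},
    {"offset":[-0.035,0.031,0],"twist":0},
  ],
)

```text
time: 17.65
tool_pos: [528.5, 123.5, 344.3]
tcp_rot: [-3.139, 0.0, 1.548]
contact_force: [0.1, 0.4, -3.2]
grip_width: 33.8
```

>>> play_rows(
  commands=[
    {"offset":[-0.035,0.031,0],"twist":0},
    {"offset":[-0.035,0.031,0],"twist":0},
    {"offset":[-0.035,0.031,0],"twist":0},
    {"offset":[-0.02,0.0165,0],"twist":0},
    {"offset":[-0.01,0.0075,0],"twist":0},
  ],
)

```text
time: 18.15
tool_pos: [642.0, -15.5, 343.4]
tcp_rot: [-3.139, -0.0, 1.544]
contact_force: [0.7, 0.2, -3.3]
grip_width: 34.1
```

>>> play_rows(
  commands=[
    {"offset":[0,0,0.015],"twist":0},
    {"offset":[0,0,0.02],"twist":0},
    {"offset":[0,0,0.02],"twist":0},
    {"offset":[0,0,0.01],"twist":0},
    {"offset":[0,0,0],"twist":0},
  ],
)

```text
time: 18.65
tool_pos: [640.4, -12.4, 278.2]
tcp_rot: [-3.137, -0.001, 1.545]
contact_force: [0.0, -0.4, -4.2]
grip_width: 34.0
```

>>> play_rows(
  commands=[
    {"offset":[0,0,0],"twist":0},
    {"offset":[0,0,0],"twist":0},
    {"offset":[0,0,0],"twist":0},
  ],
)

```text
time: 18.95
tool_pos: [641.4, -13.0, 281.4]
tcp_rot: [3.14, 0.0, 1.543]
contact_force: [0.1, -0.7, -3.4]
grip_width: 33.5
```

```bash
python3 g.py 641.2 -13.2 86 1.543; python3 -c "
from h import *
cap('scene','s2');crop('s2',240,140,160,130,5,'c_s2')"
```

```text
t18.9 gp [641.7 -13.  122.4] yaw 1.543 tilt [ 0.0019 -0.0002] F [ 0.1 -0.7 -3.4] w33.5
twist 0.02 deg first; then offset(mm, tool) [-0.2 -0.5 36.4]  |xy| 1
```

View pics/c_s2.png

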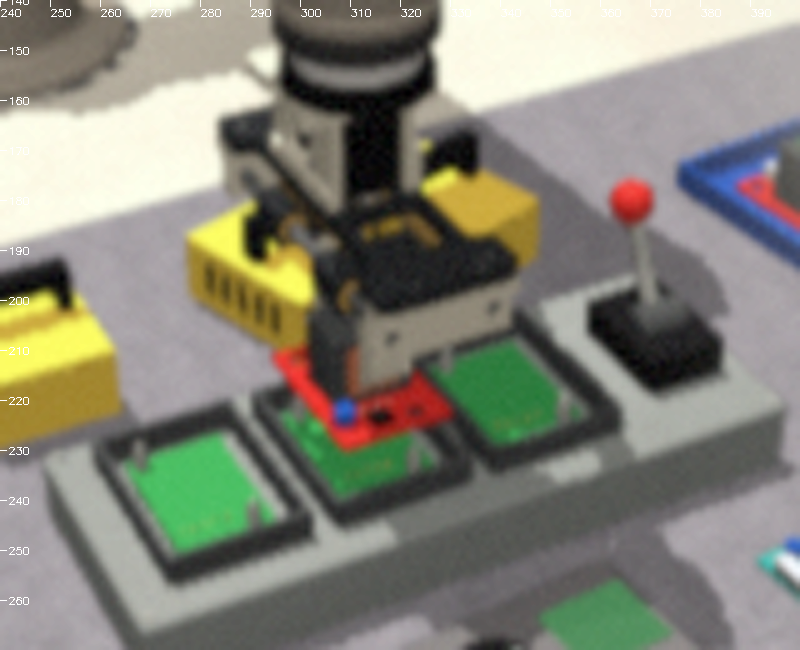

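>>> play_rows(
  commands=[
    {"offset":[0,0,0.008],"twist":0},
    {"offset":[0,0,0.008],"twist":0},
    {"offset":[0,0,0.003],"twist":0},
    {"offset":[0,0,0],"twist":0},
    {"offset":[0,0,0],"twist":0},
  ],
)

```text
time: 19.5
tool_pos: [641.3, -13.1, 261.0]
tcp_rot: [-3.141, -0.0, 1.543]
contact_force: [0.7, -0.4, -3.3]
grip_width: 34.1
```

>>> play_rows(
  commands=[
    {"offset":[0,0,0],"twist":0},
    {"offset":[0,0,0],"twist":0},
  ],
)

```text
time: 19.7
tool_pos: [641.3, -13.1, 261.5]
tcp_rot: [3.141, -0.0, 1.543]
contact_force: [-0.0, -0.6, -2.1]
grip_width: 34.0
```

```bash
python3 g.py 641.2 -13.2 86 1.543
```

```text
t19.7 gp [641.4 -13.1 102.5] yaw 1.543 tilt [ 0.0006 -0.    ] F [-0.  -0.6 -2.1] w34.0
twist -0.01 deg first; then offset(mm, tool) [-0.1 -0.2 16.5]  |xy| 0
```

>>> play_rows(
  commands=[
    {"offset":[0,0,0.002],"twist":0},
    {"offset":[0,0,0.002],"twist":0},
    {"offset":[0,0,0.002],"twist":0},
    {"offset":[0,0,0],"twist":0},
  ],
)

```text
time: 20.1
tool_pos: [641.1, -13.1, 254.7]
tcp_rot: [-3.141, -0.0, 1.543]
contact_force: [-0.9, 0.4, -3.4]
grip_width: 34.0
```

>>> play_rows(
  commands=[
    {"offset":[0,0,0.002],"twist":0},
    {"offset":[0,0,0.002],"twist":0},
    {"offset":[0,0,0],"twist":0},
  ],
)

```text
time: 20.4
tool_pos: [641.1, -13.1, 250.8]
tcp_rot: [-3.141, -0.0, 1.543]
contact_force: [-0.6, 1.3, -4.2]
grip_width: 34.0
```

```bash
python3 g.py 641.2 -13.2 86 1.543
```

```text
t20.4 gp [641.  -13.1  91.8] yaw 1.543 tilt [-0.0006  0.0002] F [-0.6  1.3 -4.2] w34.0
twist -0.00 deg first; then offset(mm, tool) [-0.1  0.2  5.8]  |xy| 0
```

Dropped in freely onto the pins. Finish.

>>> play_rows(
  commands=[
    {"offset":[0,0,0.002],"twist":0},
    {"offset":[0,0,0.002],"twist":0},
    {"offset":[0,0,0.0015],"twist":0},
    {"offset":[0,0,0],"twist":0},
  ],
)

```text
time: 20.8
tool_pos: [641.2, -13.1, 245.5]
tcp_rot: [-3.141, -0.0, 1.543]
contact_force: [-0.2, 0.7, -3.9]
grip_width: 33.8
```

>>> play_rows(
  commands=[
    {"offset":[0,0,0.001],"twist":0},
    {"offset":[0,0,0],"twist":0},
    {"offset":[0,0,0],"twist":0},
  ],
)

```text
time: 21.1
tool_pos: [641.2, -13.1, 245.2]
tcp_rot: [3.141, -0.0, 1.543]
contact_force: [-0.9, -0.1, 2.5]
grip_width: 34.1
```

```bash
python3 g.py 641.2 -13.2 86 1.543
```

```text
t21.1 gp [641.3 -13.1  86.2] yaw 1.543 tilt [ 0.0005 -0.    ] F [-0.9 -0.1  2.5] w34.1
twist -0.01 deg first; then offset(mm, tool) [-0.1 -0.1  0.2]  |xy| 0
```

>>> play_rows(
  commands=[
    {"offset":[0,0,0],"twist":0},
    {"offset":[0,0,0],"twist":0},
    {"offset":[0,0,0],"twist":0},
    {"offset":[0,0,-0.01],"twist":0},
    {"offset":[0,0,-0.02],"twist":0},
  ],
  jaw=100,
)

```text
time: 21.6
tool_pos: [640.9, -13.0, 274.0]
tcp_rot: [-3.138, -0.0, 1.543]
contact_force: [0.5, 0.4, 0.3]
grip_width: 55.5
```

>>> play_rows(
  commands=[
    {"offset":[0,0,-0.04],"twist":0},
    {"offset":[0,0,-0.04],"twist":0},
    {"offset":[0,0,-0.02],"twist":0},
    {"offset":[-0.02,-0.02,0],"twist":0},
    {"offset":[-0.035,-0.035,0],"twist":0},
  ],
  jaw=0,
)

```text
time: 22.1
tool_pos: [585.1, -65.6, 376.2]
tcp_rot: [3.138, 0.0, 1.546]
contact_force: [0.3, -1.1, -0.4]
grip_width: 89.9
```

>>> play_rows(
  commands=[
    {"offset":[-0.035,-0.035,0],"twist":0},
    {"offset":[-0.035,-0.035,0],"twist":0},
    {"offset":[-0.035,-0.035,0],"twist":0},
    {"offset":[-0.03,-0.03,0],"twist":0},
    {"offset":[-0.01,-0.01,0],"twist":0},
  ],
)

```text
time: 22.6
tool_pos: [433.4, -209.4, 375.7]
tcp_rot: [3.141, 0.001, 1.54]
contact_force: [0.7, 0.5, 0.1]
grip_width: 91.8
```

```bash
python3 g.py 392.3 -268 100 1.541; python3 - <<'E'
from fitall import *
im=cap('top','t3')
crop('t3',220,140,240,170,3,'c_t3')
E
```

```text
t22.6 gp [ 433.4 -209.5  216.7] yaw 1.540 tilt [ 0.0003 -0.0011] F [0.7 0.5 0.1] w91.8
twist -0.06 deg first; then offset(mm, tool) [-59.7 -39.4 116.7]  |xy| 71
```

View pics/c_t3.png

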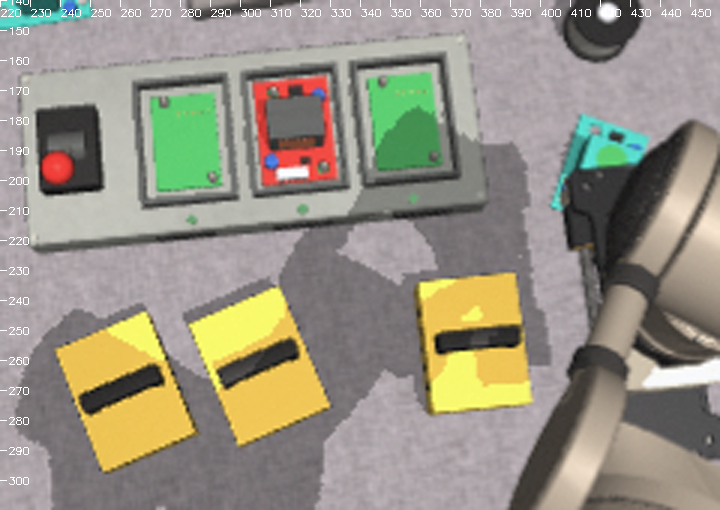

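>>> play_rows(
  commands=[
    {"offset":[-0.03,-0.02,0],"twist":0},
    {"offset":[-0.03,-0.02,0.02],"twist":0},
    {"offset":[0,0,0.04],"twist":0},
    {"offset":[0,0,0.04],"twist":0},
    {"offset":[0,0,0.02],"twist":0},
  ],
)

```text
time: 23.15
tool_pos: [394.2, -265.6, 252.4]
tcp_rot: [-3.14, -0.002, 1.543]
contact_force: [-0.4, 0.4, 0.0]
grip_width: 91.9
```

>>> play_rows(
  commands=[
    {"offset":[0,0,0],"twist":0},
    {"offset":[0,0,0],"twist":0},
    {"offset":[0,0,0],"twist":0},
  ],
)

```text
time: 23.45
tool_pos: [395.0, -266.4, 256.2]
tcp_rot: [3.139, 0.002, 1.544]
contact_force: [0.3, 0.7, 0.4]
grip_width: 92.0
```

```bash
python3 g.py 392.3 -268 36 1.541; python3 - <<'E'
from h import *
cap('scene','s3');crop('s3',140,120,120,110,6,'c_s3')
E
```

```text
t23.4 gp [ 395.3 -266.8   97.2] yaw 1.544 tilt [ 0.0024 -0.0019] F [0.3 0.7 0.4] w92.0
twist 0.15 deg first; then offset(mm, tool) [-1.3 -3.  61.2]  |xy| 3
```

View pics/c_s3.png

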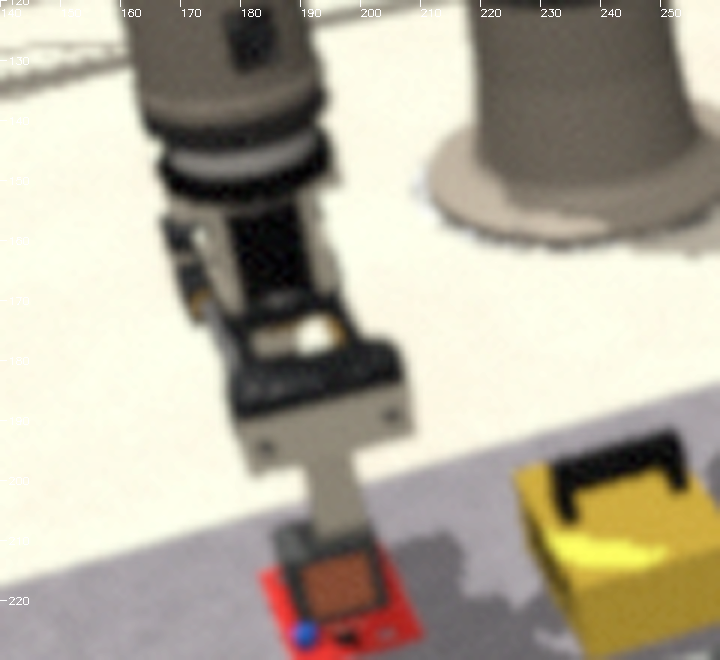

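Board 2 is still under the gripper.

>>> play_rows(
  commands=[
    {"offset":[-0.001,-0.003,0.018],"twist":0.15},
    {"offset":[0,0,0.018],"twist":0},
    {"offset":[0,0,0.012],"twist":0},
    {"offset":[0,0,0.006],"twist":0},
    {"offset":[0,0,0],"twist":0},
  ],
)

```text
time: 24.0
tool_pos: [391.2, -267.2, 200.9]
tcp_rot: [3.141, 0.0, 1.54]
contact_force: [-0.7, 0.1, 0.0]
grip_width: 91.7
```

>>> play_rows(
  commands=[
    {"offset":[0,0,0],"twist":0},
    {"offset":[0,0,0],"twist":0},
    {"offset":[0,0,0],"twist":0},
  ],
)

```text
time: 24.3
tool_pos: [391.2, -267.4, 201.3]
tcp_rot: [3.141, 0.001, 1.54]
contact_force: [0.6, -0.1, -0.7]
grip_width: 91.6
```

```bash
python3 g.py 392.3 -268 36 1.541
```

```text
t24.3 gp [ 391.4 -267.5   42.3] yaw 1.540 tilt [ 0.001  -0.0008] F [ 0.6 -0.1 -0.7] w91.6
twist -0.04 deg first; then offset(mm, tool) [-0.5  1.   6.3]  |xy| 1
```

>>> play_rows(
  commands=[
    {"offset":[-0.0005,0.001,0.004],"twist":0},
    {"offset":[0,0,0.0025],"twist":0},
    {"offset":[0,0,0],"twist":0},
    {"offset":[0,0,0],"twist":0},
    {"offset":[0,0,0],"twist":0},
  ],
  jaw=145,
)

```text
time: 24.8
tool_pos: [392.0, -267.8, 194.2]
tcp_rot: [3.142, -0.0, 1.54]
contact_force: [-0.8, -0.9, 0.5]
grip_width: 56.5
```

>>> play_rows(
  commands=[
    {"offset":[0,0,0],"twist":0},
    {"offset":[0,0,0],"twist":0},
    {"offset":[0,0,0],"twist":0},
    {"offset":[0,0,0],"twist":0},
    {"offset":[0,0,0],"twist":0},
  ],
)

```text
time: 25.3
tool_pos: [392.0, -267.7, 194.2]
tcp_rot: [3.141, -0.0, 1.54]
contact_force: [0.1, -0.6, 0.6]
grip_width: 39.4
```

>>> play_rows(
  commands=[
    {"offset":[0,0,0],"twist":0},
    {"offset":[0,0,0],"twist":0},
    {"offset":[0,0,0],"twist":0},
    {"offset":[0,0,0],"twist":0},
  ],
  jaw=255,
)

```text
time: 25.7
tool_pos: [392.0, -267.8, 194.2]
tcp_rot: [3.141, -0.0, 1.54]
contact_force: [1.3, -0.1, 0.6]
grip_width: 33.4
```

```bash
python3 g.py 392.3 -268 36 1.541
```

```text
t25.7 gp [ 392.1 -267.8   35.2] yaw 1.540 tilt [0.0001 0.    ] F [ 1.3 -0.1  0.6] w33.4
twist -0.04 deg first; then offset(mm, tool) [-0.2  0.2 -0.8]  |xy| 0
```

>>> play_rows(
  commands=[
    {"offset":[0,0,-0.01],"twist":0},
    {"offset":[0,0,-0.03],"twist":0},
    {"offset":[0,0,-0.04],"twist":0},
    {"offset":[0,0,-0.04],"twist":0},
    {"offset":[0,0,-0.02],"twist":0},
  ],
)

```text
time: 26.2
tool_pos: [392.2, -267.8, 337.9]
tcp_rot: [3.138, 0.003, 1.54]
contact_force: [1.1, -0.6, -3.2]
grip_width: 34.3
```

```bash
python3 g.py 638.6 -105.2 120 1.543
```

```text
t26.2 gp [ 392.7 -268.3  178.9] yaw 1.540 tilt [ 0.0034 -0.003 ] F [ 1.1 -0.6 -3.2] w34.3
twist -0.15 deg first; then offset(mm, tool) [169.9 241.3  58.9]  |xy| 295
```

>>> play_rows(
  commands=[
    {"offset":[0.012,0.0165,0],"twist":0},
    {"offset":[0.026,0.037,0],"twist":0},
    {"offset":[0.027,0.038,0],"twist":0},
    {"offset":[0.027,0.038,0],"twist":0},
    {"offset":[0.027,0.038,0],"twist":0},
  ],
)

```text
time: 26.7
tool_pos: [564.1, -152.6, 334.7]
tcp_rot: [-3.141, -0.0, 1.54]
contact_force: [0.2, -1.0, -2.0]
grip_width: 33.3
```

>>> play_rows(
  commands=[
    {"offset":[0.027,0.038,0],"twist":0},
    {"offset":[0.016,0.0235,0],"twist":0},
    {"offset":[0.007,0.0105,0.01],"twist":0},
    {"offset":[0,0,0.02],"twist":0},
    {"offset":[0,0,0.02],"twist":0},
  ],
)

```text
time: 27.2
tool_pos: [636.1, -106.1, 283.2]
tcp_rot: [-3.14, 0.0, 1.541]
contact_force: [0.5, -0.2, -2.4]
grip_width: 33.6
```

>>> play_rows(
  commands=[
    {"offset":[0,0,0],"twist":0},
    {"offset":[0,0,0],"twist":0},
    {"offset":[0,0,0],"twist":0},
  ],
)

```text
time: 27.5
tool_pos: [636.6, -106.6, 285.5]
tcp_rot: [3.14, 0.0, 1.54]
contact_force: [-0.1, -0.0, -1.7]
grip_width: 33.8
```

```bash
python3 g.py 638.6 -104.8 85.2 1.543
```

```text
t27.5 gp [ 636.9 -106.7  126.5] yaw 1.540 tilt [ 0.0017 -0.0005] F [-0.1 -0.  -1.7] w33.8
twist -0.19 deg first; then offset(mm, tool) [ 2.   1.7 41.3]  |xy| 3
```

>>> play_rows(
  commands=[
    {"offset":[0.002,0.0018,0.008],"twist":-0.15},
    {"offset":[0,0,0.008],"twist":0},
    {"offset":[0,0,0.005],"twist":0},
    {"offset":[0,0,0],"twist":0},
    {"offset":[0,0,0],"twist":0},
  ],
)

```text
time: 28.0
tool_pos: [638.4, -104.2, 263.0]
tcp_rot: [-3.141, -0.0, 1.543]
contact_force: [0.1, -0.3, -2.4]
grip_width: 33.9
```

>>> play_rows(
  commands=[
    {"offset":[0,0,0],"twist":0},
    {"offset":[0,0,0],"twist":0},
  ],
)

```text
time: 28.2
tool_pos: [638.5, -104.2, 263.5]
tcp_rot: [3.141, 0.0, 1.543]
contact_force: [0.1, -0.7, -1.9]
grip_width: 33.5
```

```bash
python3 g.py 638.6 -104.8 85.2 1.543
```

```text
t28.2 gp [ 638.6 -104.2  104.5] yaw 1.543 tilt [ 0.0006 -0.0001] F [ 0.1 -0.7 -1.9] w33.5
twist -0.00 deg first; then offset(mm, tool) [-0.6 -0.  19.3]  |xy| 1
```

>>> play_rows(
  commands=[
    {"offset":[-0.0006,0,0.002],"twist":0},
    {"offset":[0,0,0.002],"twist":0},
    {"offset":[0,0,0.002],"twist":0},
    {"offset":[0,0,0.002],"twist":0},
    {"offset":[0,0,0],"twist":0},
  ],
)

```text
time: 28.7
tool_pos: [638.3, -104.8, 254.7]
tcp_rot: [-3.141, -0.0, 1.543]
contact_force: [-0.6, -0.3, -2.1]
grip_width: 33.9
```

>>> play_rows(
  commands=[
    {"offset":[0,0,0.002],"twist":0},
    {"offset":[0,0,0.002],"twist":0},
    {"offset":[0,0,0],"twist":0},
  ],
)

```text
time: 29.0
tool_pos: [638.3, -104.7, 250.8]
tcp_rot: [-3.141, -0.0, 1.543]
contact_force: [0.3, -0.4, -2.7]
grip_width: 33.8
```

```bash
python3 g.py 638.6 -104.8 85.2 1.543
```

```text
t29.0 gp [ 638.2 -104.7   91.8] yaw 1.543 tilt [-0.0005  0.0002] F [ 0.3 -0.4 -2.7] w33.8
twist -0.00 deg first; then offset(mm, tool) [-0.1  0.4  6.6]  |xy| 0
```

>>> play_rows(
  commands=[
    {"offset":[0,0,0.002],"twist":0},
    {"offset":[0,0,0.002],"twist":0},
    {"offset":[0,0,0.002],"twist":0},
    {"offset":[0,0,0.001],"twist":0},
    {"offset":[0,0,0],"twist":0},
  ],
)

```text
time: 29.5
tool_pos: [638.4, -104.8, 244.2]
tcp_rot: [3.141, -0.0, 1.543]
contact_force: [0.2, -0.4, -1.5]
grip_width: 33.6
```

```bash
python3 g.py 638.6 -104.8 85.2 1.543
```

```text
t29.5 gp [ 638.4 -104.8   85.2] yaw 1.543 tilt [0.0002 0.    ] F [ 0.2 -0.4 -1.5] w33.6
twist -0.00 deg first; then offset(mm, tool) [-0.   0.2  0. ]  |xy| 0
```

>>> play_rows(
  commands=[
    {"offset":[0,0,0.0005],"twist":0},
    {"offset":[0,0,0],"twist":0},
  ],
)

```text
time: 29.7
tool_pos: [638.4, -104.8, 244.2]
tcp_rot: [3.141, 0.0, 1.543]
contact_force: [-2.3, 0.5, 3.2]
grip_width: 33.8
```

>>> play_rows(
  commands=[
    {"offset":[0,0,0],"twist":0},
    {"offset":[0,0,0],"twist":0},
    {"offset":[0,0,0],"twist":0},
    {"offset":[0,0,-0.01],"twist":0},
    {"offset":[0,0,-0.03],"twist":0},
  ],
  jaw=100,
)

```text
time: 30.2
tool_pos: [637.7, -104.6, 281.6]
tcp_rot: [-3.136, -0.002, 1.543]
contact_force: [-0.2, -0.5, 1.1]
grip_width: 55.5
```

>>> play_rows(
  commands=[
    {"offset":[0,0,-0.05],"twist":0},
    {"offset":[0,0,-0.05],"twist":0},
    {"offset":[0.03,-0.03,0],"twist":0},
    {"offset":[0.03,-0.03,0],"twist":0},
    {"offset":[0,0,0],"twist":0},
  ],
)

```text
time: 30.7
tool_pos: [577.1, -40.0, 384.8]
tcp_rot: [-3.14, -0.002, 1.546]
contact_force: [-0.0, -0.5, -0.3]
grip_width: 55.7
```

```bash
python3 g.py 447 -135 100 1.534; python3 - <<'E'
from fitall import *
im=cap('top','t4')
crop('t4',220,140,200,170,4,'c_t4')
im=cv2.imread('pics/t2.png')
def ov(im,pose,x0,y0,w,h,k,zb=0):
    big=cv2.resize(im[y0:y0+h,x0:x0+w],None,fx=k,fy=k,interpolation=cv2.INTER_CUBIC)
    for L,W,z,c in((106,80,zb+7,(255,0,0)),(106,80,zb+53,(0,0,255)),(16,66,zb+85,(0,255,0))):
        p=proj('top',tf(pose,[(L/2,W/2,z),(L/2,-W/2,z),(-L/2,-W/2,z),(-L/2,W/2,z)]))
        p=((p+.5-[x0,y0])*k).astype(int); cv2.polylines(big,[p.reshape(-1,1,2)],True,c,1)
    return big
a=ov(im,(447.6,-134.5,-.034),350,225,56,56,7); b=ov(im,(451,40.4,.28),278,230,56,66,7)
h=max(a.shape[0],b.shape[0]); c=np.zeros((h,a.shape[1]+b.shape[1],3),np.uint8); c[:a.shape[0],:a.shape[1]]=a; c[:b.shape[0],a.shape[1]:]=b
cv2.imwrite('pics/ov.png',c)
E
```

```text
t30.7 gp [576.7 -39.7 225.8] yaw 1.546 tilt [-0.002   0.0016] F [-0.  -0.5 -0.3] w55.7
twist 0.67 deg first; then offset(mm, tool) [-100.  -126.2  125.8]  |xy| 161
```

View pics/ov.png

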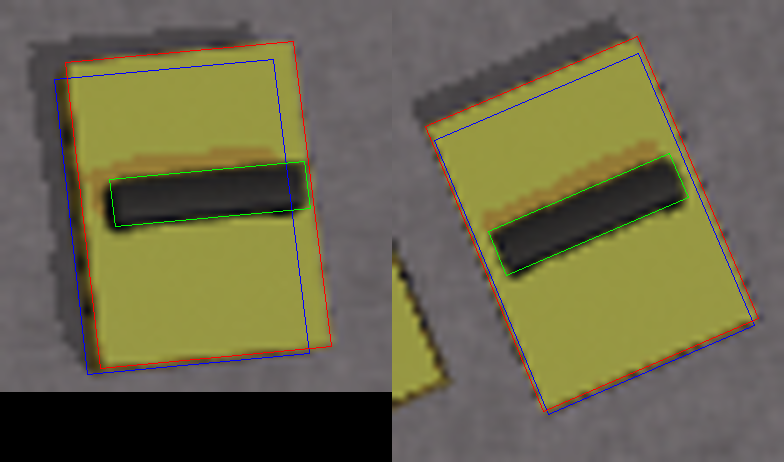

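View pics/c_t4.png

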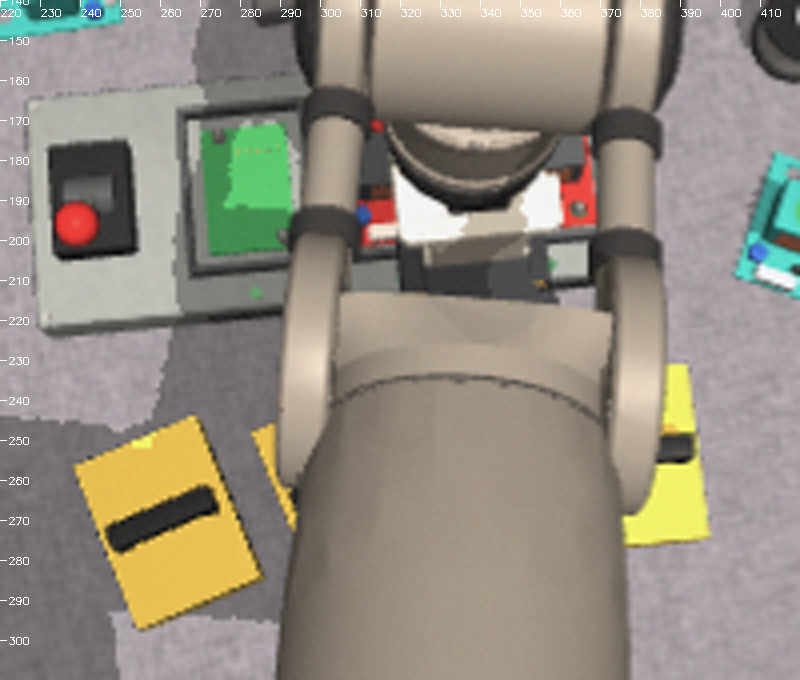

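```bash
python3 g.py 448.3 -134 78 1.537
```

```text
t30.8 gp [578.8 -41.5 226. ] yaw 1.545 tilt [0.0005 0.0001] F [0.1 0.1 0.3] w55.6
twist 0.47 deg first; then offset(mm, tool) [ -96.9 -127.3  148. ]  |xy| 160
```

>>> play_rows(
  commands=[
    {"offset":[-0.022,-0.028,0],"twist":0.5},
    {"offset":[-0.03,-0.038,0],"twist":0},
    {"offset":[-0.03,-0.038,0.02],"twist":0},
    {"offset":[-0.014,-0.019,0.03],"twist":0},
    {"offset":[0,0,0.03],"twist":0},
  ],
)

```text
time: 31.25
tool_pos: [454.3, -135.8, 304.9]
tcp_rot: [3.14, 0.002, 1.531]
contact_force: [0.9, -0.1, -0.2]
grip_width: 56.0
```

>>> play_rows(
  commands=[
    {"offset":[0,0,0.02],"twist":0},
    {"offset":[0,0,0],"twist":0},
    {"offset":[0,0,0],"twist":0},
    {"offset":[0,0,0],"twist":0},
  ],
)

```text
time: 31.65
tool_pos: [456.5, -133.9, 285.9]
tcp_rot: [3.139, 0.001, 1.534]
contact_force: [0.4, 0.1, 0.1]
grip_width: 55.7
```

```bash
python3 g.py 448.3 -134 78 1.537
```

```text
t31.6 gp [ 456.8 -134.1  126.9] yaw 1.534 tilt [ 0.0024 -0.0011] F [0.4 0.1 0.1] w55.7
twist -0.15 deg first; then offset(mm, tool) [-0.2 -8.5 48.9]  |xy| 9
```

>>> play_rows(
  commands=[
    {"offset":[0,-0.0085,0.01],"twist":0},
    {"offset":[0,0,0.012],"twist":0},
    {"offset":[0,0,0.012],"twist":0},
    {"offset":[0,0,0.006],"twist":0},
    {"offset":[0,0,0],"twist":0},
  ],
)

```text
time: 32.15
tool_pos: [447.4, -133.2, 244.8]
tcp_rot: [3.141, -0.0, 1.534]
contact_force: [-0.3, -0.4, -0.6]
grip_width: 55.8
```

>>> play_rows(
  commands=[
    {"offset":[0,0,0],"twist":0},
    {"offset":[0,0,0],"twist":0},
    {"offset":[0,0,0],"twist":0},
  ],
)

```text
time: 32.45
tool_pos: [447.3, -133.2, 245.1]
tcp_rot: [3.141, 0.0, 1.534]
contact_force: [1.1, -0.3, -0.6]
grip_width: 55.7
```

```bash
python3 g.py 448.3 -134 78 1.537;python3 - <<'E'
from h import *
cap('scene','s4');crop('s4',190,140,120,110,6,'c_s4')
E
```

```text
t32.5 gp [ 447.5 -133.3   86.1] yaw 1.534 tilt [ 0.001  -0.0004] F [ 1.1 -0.3 -0.6] w55.7
twist -0.16 deg first; then offset(mm, tool) [-0.7  0.8  8.1]  |xy| 1
```

View pics/c_s4.png

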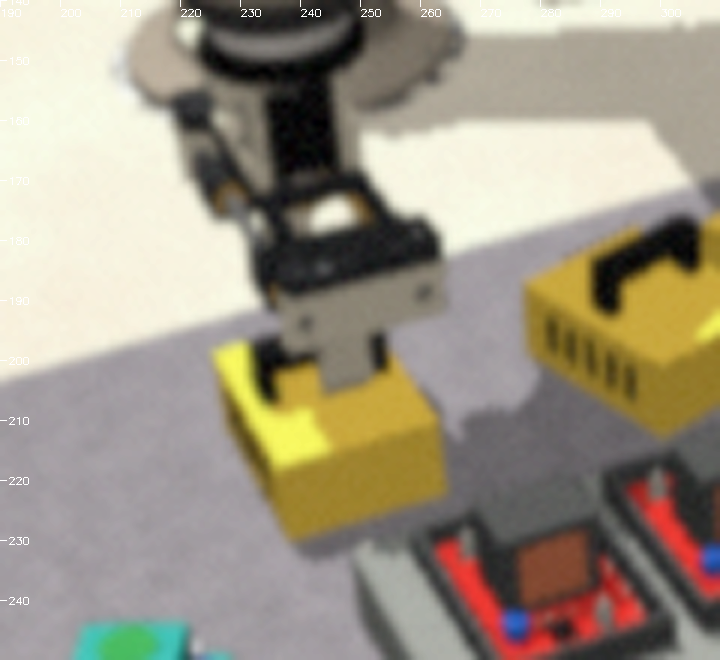

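Centred over the handle; both boards look flush in their nests. Grip the handle.

>>> play_rows(
  commands=[
    {"offset":[-0.0007,0.0008,0.005],"twist":0},
    {"offset":[0,0,0.003],"twist":0},
    {"offset":[0,0,0],"twist":0},
    {"offset":[0,0,0],"twist":0},
  ],
  jaw=190,
)

```text
time: 32.9
tool_pos: [447.9, -133.9, 236.4]
tcp_rot: [-3.141, -0.0, 1.534]
contact_force: [1.1, 0.0, -0.0]
grip_width: 28.2
```

>>> play_rows(
  commands=[
    {"offset":[0,0,0],"twist":0},
    {"offset":[0,0,0],"twist":0},
    {"offset":[0,0,0],"twist":0},
    {"offset":[0,0,0],"twist":0},
  ],
)

```text
time: 33.3
tool_pos: [447.9, -133.9, 236.7]
tcp_rot: [3.141, -0.0, 1.534]
contact_force: [-0.0, 0.3, 0.1]
grip_width: 23.4
```

>>> play_rows(
  commands=[
    {"offset":[0,0,0],"twist":0},
    {"offset":[0,0,0],"twist":0},
    {"offset":[0,0,0],"twist":0},
    {"offset":[0,0,0],"twist":0},
  ],
  jaw=255,
)

```text
time: 33.7
tool_pos: [448.0, -134.0, 236.6]
tcp_rot: [3.141, -0.0, 1.534]
contact_force: [0.7, -0.5, 0.0]
grip_width: 15.8
```

```bash
python3 g.py 448.3 -134 78 1.537
```

```text
t33.7 gp [ 448.  -133.9   77.6] yaw 1.534 tilt [0.0002 0.    ] F [ 0.7 -0.5  0. ] w15.8
twist -0.16 deg first; then offset(mm, tool) [-0.   0.3 -0.4]  |xy| 0
```

>>> play_rows(
  commands=[
    {"offset":[0,0,-0.01],"twist":0},
    {"offset":[0,0,-0.03],"twist":0},
    {"offset":[0,0,-0.04],"twist":0},
    {"offset":[0,0,-0.04],"twist":0},
    {"offset":[0,0,-0.03],"twist":0},
  ],
)

```text
time: 34.2
tool_pos: [447.6, -133.8, 389.5]
tcp_rot: [3.14, 0.001, 1.534]
contact_force: [0.3, -0.3, -2.9]
grip_width: 16.0
```

```bash
python3 g.py 638.6 -105 150 1.543;python3 - <<'E'
from h import *
cap('scene','s5');crop('s5',190,100,120,130,6,'c_s5')
E
```

```text
t34.2 gp [ 447.9 -133.9  230.5] yaw 1.534 tilt [ 0.0018 -0.0008] F [ 0.3 -0.3 -2.9] w16.0
twist -0.50 deg first; then offset(mm, tool) [ 34.2 189.8  80.5]  |xy| 193
```

View pics/c_s5.png

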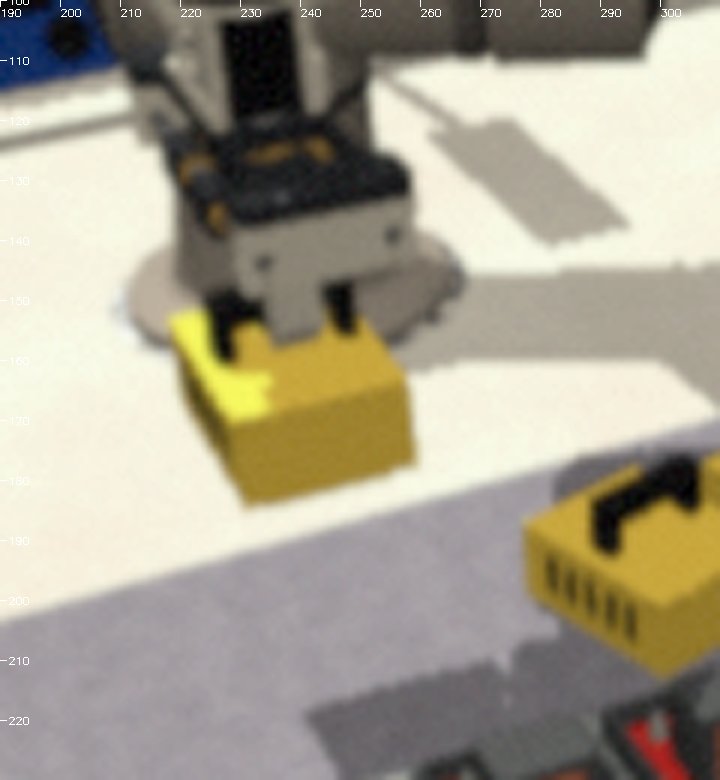

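>>> play_rows(
  commands=[
    {"offset":[0.003,0.017,0],"twist":-0.5},
    {"offset":[0.007,0.037,0],"twist":0},
    {"offset":[0.007,0.04,0],"twist":0},
    {"offset":[0.007,0.04,0],"twist":0},
    {"offset":[0.006,0.034,0],"twist":0},
  ],
)

```text
time: 34.75
tool_pos: [618.1, -108.3, 386.5]
tcp_rot: [-3.141, -0.0, 1.543]
contact_force: [0.5, -1.2, -2.1]
grip_width: 15.8
```

>>> play_rows(
  commands=[
    {"offset":[0.003,0.016,0],"twist":0},
    {"offset":[0.001,0.005,0],"twist":0},
    {"offset":[0,0,0.015],"twist":0},
    {"offset":[0,0,0.015],"twist":0},
    {"offset":[0,0,0],"twist":0},
  ],
)

```text
time: 35.25
tool_pos: [636.6, -105.4, 354.4]
tcp_rot: [-3.136, -0.001, 1.543]
contact_force: [0.4, -0.8, -3.3]
grip_width: 15.9
```

>>> play_rows(
  commands=[
    {"offset":[0,0,0],"twist":0},
    {"offset":[0,0,0],"twist":0},
    {"offset":[0,0,0],"twist":0},
  ],
)

```text
time: 35.55
tool_pos: [637.7, -105.5, 357.8]
tcp_rot: [3.14, 0.0, 1.543]
contact_force: [-0.3, -0.7, -2.3]
grip_width: 16.1
```

```bash
python3 g.py 638.6 -105 133.6 1.543
```

```text
t35.5 gp [ 638.  -105.6  198.8] yaw 1.543 tilt [ 0.0016 -0.0004] F [-0.3 -0.7 -2.3] w16.1
twist -0.02 deg first; then offset(mm, tool) [ 0.6  0.6 65.2]  |xy| 1
```

>>> play_rows(
  commands=[
    {"offset":[0.0006,0.0006,0.01],"twist":0},
    {"offset":[0,0,0.014],"twist":0},
    {"offset":[0,0,0.014],"twist":0},
    {"offset":[0,0,0.01],"twist":0},
    {"offset":[0,0,0],"twist":0},
  ],
)

```text
time: 36.05
tool_pos: [638.0, -104.6, 306.6]
tcp_rot: [-3.138, -0.001, 1.543]
contact_force: [-0.7, 0.2, -2.4]
grip_width: 16.2
```

>>> play_rows(
  commands=[
    {"offset":[0,0,0],"twist":0},
    {"offset":[0,0,0],"twist":0},
    {"offset":[0,0,0],"twist":0},
  ],
)

```text
time: 36.35
tool_pos: [638.6, -104.8, 309.5]
tcp_rot: [3.14, 0.0, 1.543]
contact_force: [-0.0, -0.5, -2.3]
grip_width: 15.7
```

```bash
python3 g.py 638.6 -105 133.6 1.543;python3 - <<'E'
from h import *
cap('scene','s6');crop('s6',220,130,140,130,5,'c_s6')
E
```

```text
t36.4 gp [ 638.8 -104.9  150.5] yaw 1.543 tilt [ 0.0015 -0.0003] F [-0.  -0.5 -2.3] w15.7
twist -0.01 deg first; then offset(mm, tool) [-0.1 -0.2 16.9]  |xy| 0
```

View pics/c_s6.png

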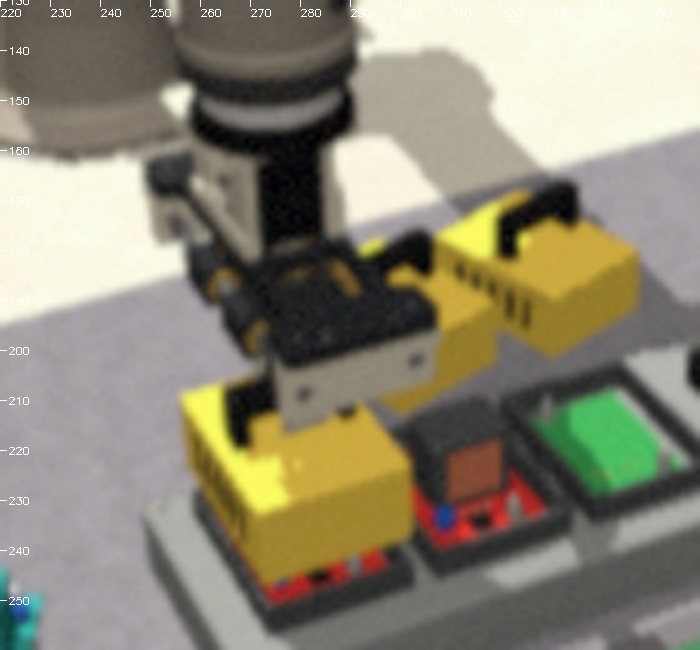

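Well aligned. Lower slowly onto the rim.

>>> play_rows(
  commands=[
    {"offset":[0,0,0.003],"twist":0},
    {"offset":[0,0,0.003],"twist":0},
    {"offset":[0,0,0.003],"twist":0},
    {"offset":[0,0,0.002],"twist":0},
    {"offset":[0,0,0],"twist":0},
  ],
)

```text
time: 36.9
tool_pos: [638.3, -104.8, 297.1]
tcp_rot: [-3.141, -0.0, 1.543]
contact_force: [0.0, 0.2, -2.6]
grip_width: 15.7
```

>>> play_rows(
  commands=[
    {"offset":[0,0,0.002],"twist":0},
    {"offset":[0,0,0.002],"twist":0},
    {"offset":[0,0,0],"twist":0},
    {"offset":[0,0,0],"twist":0},
  ],
)

```text
time: 37.3
tool_pos: [638.4, -104.8, 293.6]
tcp_rot: [3.142, -0.0, 1.543]
contact_force: [-0.7, -0.2, -3.5]
grip_width: 15.8
```

```bash
python3 g.py 638.6 -105 133.6 1.543
```

```text
t37.3 gp [ 638.4 -104.8  134.6] yaw 1.543 tilt [0.     0.0001] F [-0.7 -0.2 -3.5] w15.8
twist -0.00 deg first; then offset(mm, tool) [-0.2  0.2  1. ]  |xy| 0
```

>>> play_rows(
  commands=[
    {"offset":[0,0,0.001],"twist":0},
    {"offset":[0,0,0.0005],"twist":0},
    {"offset":[0,0,0],"twist":0},
    {"offset":[0,0,0],"twist":0},
  ],
)

```text
time: 37.7
tool_pos: [638.5, -104.8, 292.7]
tcp_rot: [3.141, 0.0, 1.543]
contact_force: [-0.3, 0.0, 1.5]
grip_width: 16.1
```

```bash
python3 g.py 638.6 -105 133.6 1.543
```

```text
t37.7 gp [ 638.6 -104.8  133.7] yaw 1.543 tilt [ 0.0008 -0.0001] F [-0.3  0.   1.5] w16.1
twist -0.01 deg first; then offset(mm, tool) [-0.2  0.   0.1]  |xy| 0
```

>>> play_rows(
  commands=[
    {"offset":[0,0,0],"twist":0},
    {"offset":[0,0,0],"twist":0},
    {"offset":[0,0,0],"twist":0},
    {"offset":[0,0,0],"twist":0},
    {"offset":[0,0,-0.01],"twist":0},
  ],
  jaw=110,
)

```text
time: 38.2
tool_pos: [638.1, -104.7, 301.0]
tcp_rot: [-3.139, -0.001, 1.543]
contact_force: [-0.0, 0.0, 1.4]
grip_width: 49.7
```

>>> play_rows(
  commands=[
    {"offset":[0,0,-0.03],"twist":0},
    {"offset":[0,0,-0.04],"twist":0},
    {"offset":[0,-0.03,-0.02],"twist":0},
    {"offset":[0,-0.04,0],"twist":0},
    {"offset":[0,-0.03,0],"twist":0},
  ],
)

```text
time: 38.7
tool_pos: [536.7, -101.8, 393.7]
tcp_rot: [3.14, 0.001, 1.543]
contact_force: [0.1, -0.8, 0.2]
grip_width: 52.4
```

```bash
python3 g.py 452 40.4 150 1.851;python3 - <<'E'
from fitall import *
im=cap('top','t5')
crop('t5',220,140,200,170,4,'c_t5')
cap('scene','s7');crop('s7',220,130,140,130,5,'c_s7')
for uv,a in(([306,261],.28),):
    r,h=coverfit(im,uv,a); print(np.round(r[0],3),r[1:],np.round(h[0],3),h[1:])
E
```

```text
t38.7 gp [ 537.  -101.9  234.7] yaw 1.543 tilt [ 0.0019 -0.0007] F [ 0.1 -0.8  0.2] w52.4
twist -17.64 deg first; then offset(mm, tool) [160.2 -42.4  84.7]  |xy| 166
[4.51482e+02 4.05640e+01 2.78000e-01] (np.float64(0.47422635224605564), 85) [4.50475e+02 4.02500e+01 2.82000e-01] (np.float64(0.24627341659497878), 88)
```

View pics/c_t5.png

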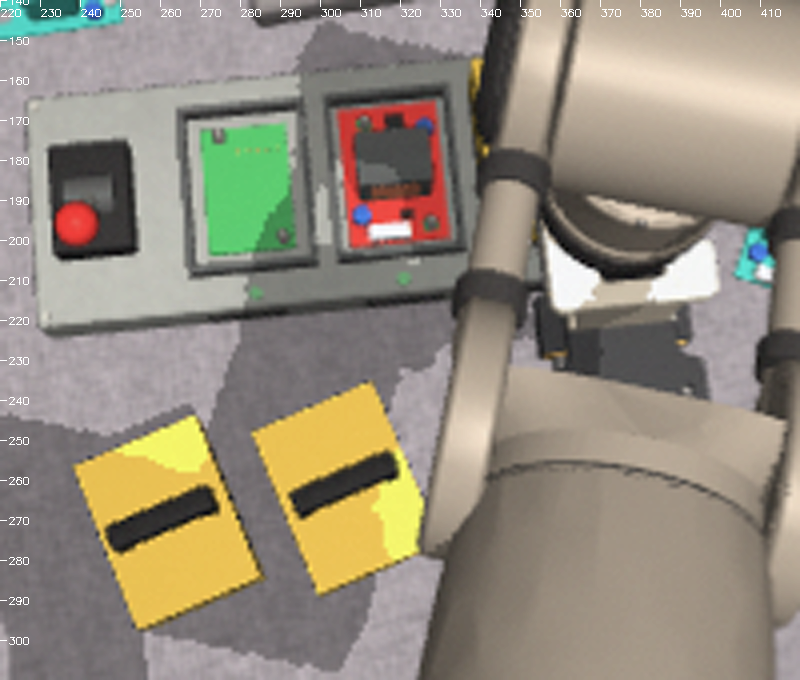

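View pics/c_s7.png

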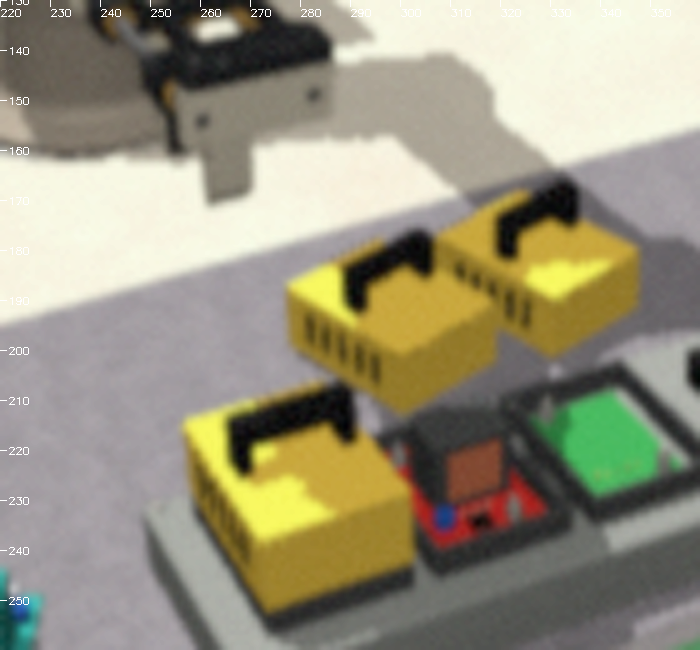

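>>> play_rows(
  commands=[
    {"offset":[0,0,0],"twist":-8.5},
    {"offset":[0,0,0],"twist":-8.5},
    {"offset":[0.03,-0.008,0],"twist":-0.6},
    {"offset":[0.04,-0.0105,0],"twist":0},
    {"offset":[0.04,-0.0105,0],"twist":0},
  ],
)

```text
time: 39.3
tool_pos: [480.7, -3.4, 392.6]
tcp_rot: [3.14, 0.0, 1.849]
contact_force: [0.5, 1.0, 0.8]
grip_width: 52.0
```

>>> play_rows(
  commands=[
    {"offset":[0.035,-0.0095,0],"twist":0},
    {"offset":[0.015,-0.004,0.03],"twist":0},
    {"offset":[0,0,0.04],"twist":0},
    {"offset":[0,0,0.03],"twist":0},
    {"offset":[0,0,0.01],"twist":0},
  ],
)

```text
time: 39.8
tool_pos: [453.8, 40.6, 280.2]
tcp_rot: [-3.138, -0.001, 1.851]
contact_force: [-0.6, 0.4, 0.6]
grip_width: 52.3
```

>>> play_rows(
  commands=[
    {"offset":[0,0,0],"twist":0},
    {"offset":[0,0,0],"twist":0},
    {"offset":[0,0,0],"twist":0},
  ],
)

```text
time: 40.1
tool_pos: [454.6, 40.1, 283.6]
tcp_rot: [3.139, 0.001, 1.85]
contact_force: [-0.7, 0.5, 0.0]
grip_width: 51.8
```

```bash
python3 g.py 452 40.4 78 1.851
```

```text
t40.1 gp [455.1  40.1 124.6] yaw 1.850 tilt [ 0.0031 -0.0001] F [-0.7  0.5  0. ] w51.8
twist -0.07 deg first; then offset(mm, tool) [ 1.2 -2.9 46.6]  |xy| 3
```

>>> play_rows(
  commands=[
    {"offset":[0.0008,-0.002,0.012],"twist":0},
    {"offset":[0,0,0.012],"twist":0},
    {"offset":[0,0,0.01],"twist":0},
    {"offset":[0,0,0.006],"twist":0},
    {"offset":[0,0,0],"twist":0},
  ],
)

```text
time: 40.6
tool_pos: [451.7, 40.4, 241.9]
tcp_rot: [-3.141, -0.0, 1.85]
contact_force: [-0.2, 0.1, 0.8]
grip_width: 52.3
```

>>> play_rows(
  commands=[
    {"offset":[0,0,0],"twist":0},
    {"offset":[0,0,0],"twist":0},
    {"offset":[0,0,0],"twist":0},
  ],
)

```text
time: 40.9
tool_pos: [451.8, 40.5, 242.5]
tcp_rot: [3.141, 0.0, 1.85]
contact_force: [0.5, -0.4, -1.1]
grip_width: 51.8
```

```bash
python3 g.py 452 40.4 78 1.851
```

```text
t40.9 gp [452.   40.5  83.5] yaw 1.850 tilt [ 0.0009 -0.    ] F [ 0.5 -0.4 -1.1] w51.8
twist -0.05 deg first; then offset(mm, tool) [-0.1  0.   5.5]  |xy| 0
```

>>> play_rows(
  commands=[
    {"offset":[0,0,0.004],"twist":0},
    {"offset":[0,0,0.0015],"twist":0},
    {"offset":[0,0,0],"twist":0},
    {"offset":[0,0,0],"twist":0},
    {"offset":[0,0,0],"twist":0},
  ],
  jaw=190,
)

```text
time: 41.4
tool_pos: [451.7, 40.5, 236.6]
tcp_rot: [3.142, -0.0, 1.85]
contact_force: [0.0, -0.1, -0.5]
grip_width: 23.9
```

>>> play_rows(
  commands=[
    {"offset":[0,0,0],"twist":0},
    {"offset":[0,0,0],"twist":0},
    {"offset":[0,0,0],"twist":0},
  ],
)

```text
time: 41.7
tool_pos: [451.6, 40.5, 236.6]
tcp_rot: [3.141, -0.0, 1.85]
contact_force: [0.0, -0.0, 0.6]
grip_width: 23.2
```

>>> play_rows(
  commands=[
    {"offset":[0,0,0],"twist":0},
    {"offset":[0,0,0],"twist":0},
    {"offset":[0,0,0],"twist":0},
    {"offset":[0,0,0],"twist":0},
    {"offset":[0,0,0],"twist":0},
  ],
  jaw=255,
)

```text
time: 42.2
tool_pos: [451.7, 40.5, 236.6]
tcp_rot: [3.141, -0.0, 1.85]
contact_force: [0.4, -0.2, 1.2]
grip_width: 15.8
```

```bash
python3 g.py 452 40.4 78 1.851
```

```text
t42.2 gp [451.7  40.5  77.6] yaw 1.850 tilt [0.0001 0.0001] F [ 0.4 -0.2  1.2] w15.8
twist -0.05 deg first; then offset(mm, tool) [-0.2  0.3 -0.4]  |xy| 0
```

>>> play_rows(
  commands=[
    {"offset":[0,0,-0.01],"twist":0},
    {"offset":[0,0,-0.03],"twist":0},
    {"offset":[0,0,-0.04],"twist":0},
    {"offset":[0,0,-0.04],"twist":0},
    {"offset":[0,0,-0.03],"twist":0},
  ],
)

```text
time: 42.7
tool_pos: [451.3, 40.5, 389.6]
tcp_rot: [3.139, 0.001, 1.85]
contact_force: [0.2, -0.5, -1.3]
grip_width: 15.8
```

>>> play_rows(
  commands=[
    {"offset":[0,0,0],"twist":8.5},
    {"offset":[0,0,0],"twist":8.5},
    {"offset":[0,0,0],"twist":0.6},
    {"offset":[0,0,0],"twist":0},
  ],
)

```text
time: 43.1
tool_pos: [451.4, 40.5, 386.8]
tcp_rot: [-3.141, -0.0, 1.546]
contact_force: [0.1, 0.2, -1.8]
grip_width: 15.6
```

```bash
python3 g.py 641.2 -13.1 150 1.543
```

```text
t43.1 gp [451.3  40.5 227.8] yaw 1.546 tilt [-0.0003  0.0001] F [ 0.1  0.2 -1.8] w15.6
twist 0.20 deg first; then offset(mm, tool) [-48.3 191.3  77.8]  |xy| 197
```

>>> play_rows(
  commands=[
    {"offset":[-0.005,0.018,0],"twist":0.2},
    {"offset":[-0.01,0.037,0],"twist":0},
    {"offset":[-0.01,0.04,0],"twist":0},
    {"offset":[-0.01,0.04,0],"twist":0},
    {"offset":[-0.008,0.034,0],"twist":0},
  ],
)

```text
time: 43.6
tool_pos: [620.9, -8.4, 386.1]
tcp_rot: [-3.141, -0.0, 1.543]
contact_force: [-0.4, 0.7, -1.7]
grip_width: 16.0
```

>>> play_rows(
  commands=[
    {"offset":[-0.004,0.017,0],"twist":0},
    {"offset":[-0.0015,0.005,0],"twist":0},
    {"offset":[0,0,0.015],"twist":0},
    {"offset":[0,0,0.015],"twist":0},
    {"offset":[0,0,0],"twist":0},
  ],
)

```text
time: 44.1
tool_pos: [640.0, -13.6, 354.2]
tcp_rot: [-3.136, -0.001, 1.542]
contact_force: [-1.1, 0.3, -2.6]
grip_width: 15.8
```

>>> play_rows(
  commands=[
    {"offset":[0,0,0],"twist":0},
    {"offset":[0,0,0],"twist":0},
    {"offset":[0,0,0],"twist":0},
  ],
)

```text
time: 44.4
tool_pos: [641.0, -13.9, 357.7]
tcp_rot: [3.14, 0.0, 1.54]
contact_force: [0.2, 0.0, -1.7]
grip_width: 15.7
```

```bash
python3 g.py 641.2 -13.1 150 1.543
```

```text
t44.4 gp [641.3 -13.9 198.7] yaw 1.540 tilt [ 0.0017 -0.0002] F [ 0.2  0.  -1.7] w15.7
twist -0.18 deg first; then offset(mm, tool) [ 0.8 -0.1 48.7]  |xy| 1
```

>>> play_rows(
  commands=[
    {"offset":[0.0008,0,0.01],"twist":-0.15},
    {"offset":[0,0,0.014],"twist":0},
    {"offset":[0,0,0.014],"twist":0},
    {"offset":[0,0,0.01],"twist":0},
    {"offset":[0,0,0],"twist":0},
  ],
)

```text
time: 44.9
tool_pos: [640.6, -13.0, 306.6]
tcp_rot: [-3.138, -0.0, 1.542]
contact_force: [-0.8, -0.9, -1.9]
grip_width: 15.8
```

>>> play_rows(
  commands=[
    {"offset":[0,0,0],"twist":0},
    {"offset":[0,0,0],"twist":0},
    {"offset":[0,0,0],"twist":0},
  ],
)

```text
time: 45.2
tool_pos: [641.2, -13.2, 309.4]
tcp_rot: [3.14, 0.0, 1.542]
contact_force: [1.1, 0.2, -1.4]
grip_width: 15.7
```

```bash
python3 g.py 641.2 -13.1 133.6 1.543
```

```text
t45.2 gp [641.5 -13.2 150.4] yaw 1.542 tilt [ 0.0015 -0.0001] F [ 1.1  0.2 -1.4] w15.7
twist -0.05 deg first; then offset(mm, tool) [ 0.1 -0.3 16.8]  |xy| 0
```

>>> play_rows(
  commands=[
    {"offset":[0,0,0.003],"twist":0},
    {"offset":[0,0,0.003],"twist":0},
    {"offset":[0,0,0.003],"twist":0},
    {"offset":[0,0,0.002],"twist":0},
    {"offset":[0,0,0],"twist":0},
  ],
)

```text
time: 45.7
tool_pos: [641.0, -13.1, 297.1]
tcp_rot: [-3.141, -0.0, 1.542]
contact_force: [0.4, 0.4, -2.1]
grip_width: 15.8
```

>>> play_rows(
  commands=[
    {"offset":[0,0,0.002],"twist":0},
    {"offset":[0,0,0.002],"twist":0},
    {"offset":[0,0,0],"twist":0},
    {"offset":[0,0,0],"twist":0},
  ],
)

```text
time: 46.1
tool_pos: [641.1, -13.1, 293.6]
tcp_rot: [-3.142, -0.0, 1.542]
contact_force: [0.6, -0.1, -2.0]
grip_width: 15.5
```

```bash
python3 g.py 641.2 -13.1 133.6 1.543
```

```text
t46.1 gp [641.1 -13.1 134.6] yaw 1.542 tilt [-0.      0.0001] F [ 0.6 -0.1 -2. ] w15.5
twist -0.06 deg first; then offset(mm, tool) [0.  0.1 1. ]  |xy| 0
```

>>> play_rows(
  commands=[
    {"offset":[0,0,0.001],"twist":0},
    {"offset":[0,0,0.0005],"twist":0},
    {"offset":[0,0,0],"twist":0},
    {"offset":[0,0,0],"twist":0},
  ],
)

```text
time: 46.5
tool_pos: [641.1, -13.1, 292.7]
tcp_rot: [3.141, -0.0, 1.542]
contact_force: [-0.6, -0.5, 2.9]
grip_width: 16.0
```

>>> play_rows(
  commands=[
    {"offset":[0,0,0],"twist":0},
    {"offset":[0,0,0],"twist":0},
    {"offset":[0,0,0],"twist":0},
    {"offset":[0,0,0],"twist":0},
    {"offset":[0,0,-0.01],"twist":0},
  ],
  jaw=110,
)

```text
time: 47.0
tool_pos: [640.7, -13.1, 300.9]
tcp_rot: [-3.138, -0.0, 1.542]
contact_force: [0.2, 0.2, 0.4]
grip_width: 50.1
```

>>> play_rows(
  commands=[
    {"offset":[0,0,-0.03],"twist":0},
    {"offset":[0,0,-0.04],"twist":0},
    {"offset":[0,-0.03,-0.02],"twist":0},
    {"offset":[0,-0.04,0],"twist":0},
    {"offset":[0,-0.04,0],"twist":0},
  ],
)

```text
time: 47.5
tool_pos: [529.9, -9.9, 393.5]
tcp_rot: [3.139, 0.0, 1.542]
contact_force: [-0.6, -0.1, 0.1]
grip_width: 52.2
```

>>> play_rows(
  commands=[
    {"offset":[0.04,-0.02,0],"twist":0},
    {"offset":[0.045,0,0],"twist":0},
    {"offset":[0.045,0,0],"twist":0},
    {"offset":[0.045,0,0],"twist":0},
    {"offset":[0,0,0],"twist":0},
  ],
)

```text
time: 48.0
tool_pos: [515.5, 169.9, 393.1]
tcp_rot: [3.14, -0.002, 1.547]
contact_force: [0.1, 0.5, -0.4]
grip_width: 52.5
```

```bash
python3 g.py 560 176 112 1.543;python3 - <<'E'
from fitall import *
im=cap('top','t6')
crop('t6',220,140,200,170,4,'c_t6')
cap('scene','s8');crop('s8',220,130,200,150,4,'c_s8')
rd=chan(im,'red'); m=rd[185:205,228:250]>60; ys,xs=np.nonzero(m); print('ball',xs.mean()+228,ys.mean()+185,unproj('top',[[xs.mean()+228,ys.mean()+185]],128))
E
```

```text
t48.0 gp [515.8 170.3 234.1] yaw 1.547 tilt [0.0015 0.0021] F [ 0.1  0.5 -0.4] w52.5
twist 0.25 deg first; then offset(mm, tool) [  7.   44.1 122.1]  |xy| 45
ball nan nan [[nan nan nan]]<stdin>:5: RuntimeWarning: Mean of empty slice.
  ret = ret.dtype.type(ret / rcount)
```

View pics/c_t6.png

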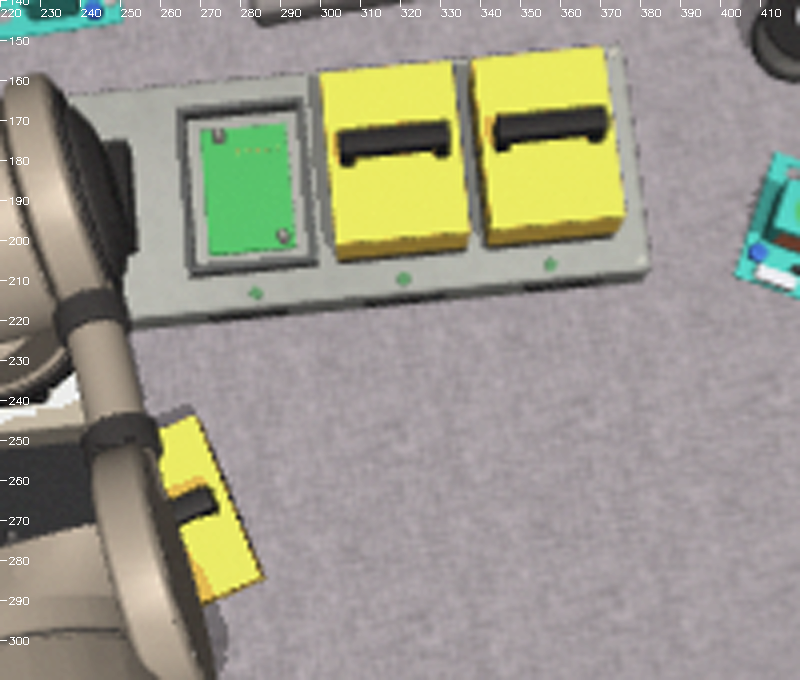

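View pics/c_s8.png

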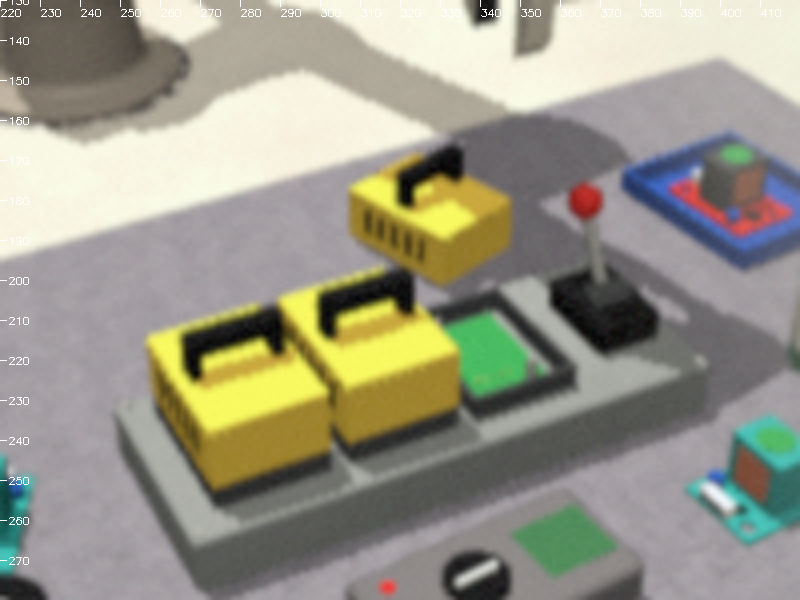

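>>> play_rows(
  commands=[
    {"offset":[0.007,0,0.03],"twist":0.25},
    {"offset":[0,0.01,0.04],"twist":0},
    {"offset":[0,0.01,0.02],"twist":0},
    {"offset":[0,0,0.01],"twist":0},
    {"offset":[0,0,0],"twist":0},
  ],
  jaw=255,
)

```text
time: 48.6
tool_pos: [536.2, 170.6, 291.3]
tcp_rot: [-3.139, 0.001, 1.536]
contact_force: [-0.0, -0.6, -0.0]
grip_width: 17.2
```

>>> play_rows(
  commands=[
    {"offset":[0,0,0],"twist":0},
    {"offset":[0,0,0],"twist":0},
    {"offset":[0,0,0],"twist":0},
    {"offset":[0,0,0],"twist":0},
  ],
)

```text
time: 49.0
tool_pos: [536.3, 172.0, 293.0]
tcp_rot: [3.14, -0.0, 1.538]
contact_force: [0.6, -0.5, 0.5]
grip_width: 0.4
```

```bash
python3 g.py 565 177.5 134 1.543;python3 - <<'E'
from fitall import *
cap('scene','s9');crop('s9',310,130,120,90,6,'c_s9')
im=cv2.imread('pics/t5.png');rd=chan(im,'red'); m=rd[185:205,228:250]>60; ys,xs=np.nonzero(m); print('ball',unproj('top',[[xs.mean()+228,ys.mean()+185]],128))
im=cv2.imread('pics/s9.png');rd=chan(im,'red'); m=rd[165:195,355:385]>60; ys,xs=np.nonzero(m); print('scene ball px',xs.mean()+355,ys.mean()+165, 'pred for 616.5,176.4,128:',proj('scene',[(616.5,176.4,128)]))
E
```

```text
t49.0 gp [536.5 172.  134. ] yaw 1.538 tilt [0.0015 0.0003] F [ 0.6 -0.5  0.5] w0.4
twist -0.29 deg first; then offset(mm, tool) [ 6.3 28.3  0. ]  |xy| 29
ball [[615.13571054 176.36755393 128.        ]]
scene ball px 366.0 179.5 pred for 616.5,176.4,128: [[366.77168105 179.63986622]]
```

View pics/c_s9.png

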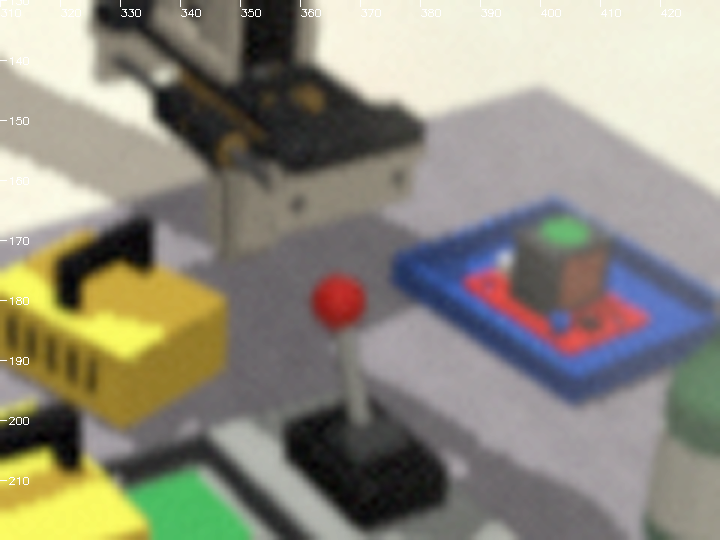

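>>> play_rows(
  commands=[
    {"offset":[0.003,0.01,0],"twist":-0.2},
    {"offset":[0.003,0.01,0],"twist":0},
    {"offset":[0,0.008,0],"twist":0},
    {"offset":[0,0.005,0],"twist":0},
    {"offset":[0,0.005,0],"twist":0},
  ],
)

```text
time: 49.55
tool_pos: [574.7, 176.6, 292.1]
tcp_rot: [-3.141, 0.0, 1.541]
contact_force: [0.4, -0.3, 0.7]
grip_width: 0.6
```

>>> play_rows(
  commands=[
    {"offset":[0,0.008,0],"twist":0},
    {"offset":[0,0.008,0],"twist":0},
    {"offset":[0,0.008,0],"twist":0},
    {"offset":[0,0.008,0],"twist":0},
    {"offset":[0,0,0],"twist":0},
  ],
)

```text
time: 50.05
tool_pos: [607.5, 175.6, 292.0]
tcp_rot: [3.14, -0.0, 1.541]
contact_force: [0.4, 0.7, 0.2]
grip_width: 0.4
```

```bash
python3 g.py 650 174 134 1.543;python3 - <<'E'
from fitall import *
cap('scene','s10');crop('s10',310,130,120,90,6,'c_s10')
E
```

```text
t50.0 gp [607.7 175.6 133. ] yaw 1.541 tilt [0.0012 0.0002] F [0.4 0.7 0.2] w0.4
twist -0.12 deg first; then offset(mm, tool) [-0.4 42.3 -1. ]  |xy| 42
```

View pics/c_s10.png

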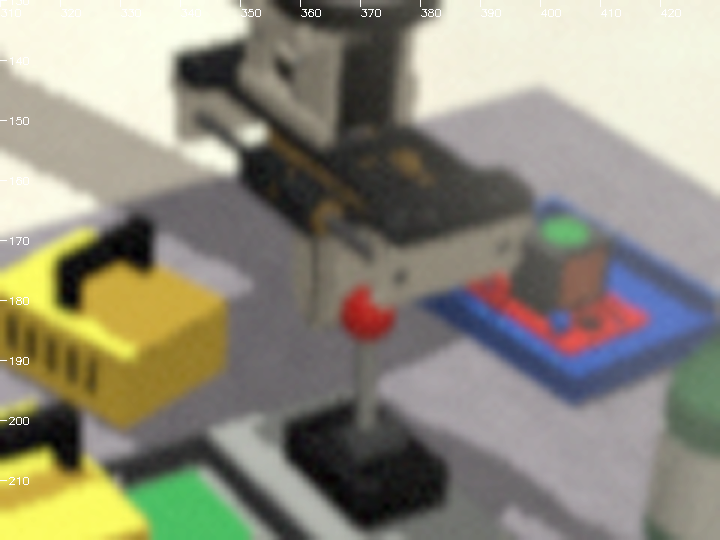

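>>> play_rows(
  commands=[
    {"offset":[0,0.006,0],"twist":0},
    {"offset":[0,0.006,0],"twist":0},
    {"offset":[0,0.006,0],"twist":0},
    {"offset":[0,0.004,0],"twist":0},
    {"offset":[0,0,0],"twist":0},
  ],
)

```text
time: 50.6
tool_pos: [629.1, 175.0, 292.0]
tcp_rot: [3.141, -0.0, 1.541]
contact_force: [0.3, -0.2, -1.1]
grip_width: 0.5
```

>>> play_rows(
  commands=[
    {"offset":[0,0.003,0],"twist":0},
    {"offset":[0,0.003,0],"twist":0},
    {"offset":[0,0.002,0],"twist":0},
    {"offset":[0,0,0],"twist":0},
  ],
)

```text
time: 51.0
tool_pos: [636.7, 174.8, 292.0]
tcp_rot: [3.141, -0.0, 1.541]
contact_force: [-0.4, 0.4, -0.0]
grip_width: 0.3
```

```bash
python3 g.py 650 174 134 1.543;python3 - <<'E'
from fitall import *
im=cap('scene','s11');crop('s11',310,130,120,90,6,'c_s11')
# ball prediction vs angle, pivot unknown
for px in(646,648,650): print(px,[proj('scene',[(px+70*np.sin(a-.5),175,67+70*np.cos(a-.5))]).round(1).tolist() for a in(.5,.8,.9,1.)])
E
```

```text
t51.0 gp [636.7 174.8 133. ] yaw 1.541 tilt [0.0002 0.0001] F [-0.4  0.4 -0. ] w0.3
twist -0.11 deg first; then offset(mm, tool) [-0.5 13.3 -1. ]  |xy| 13
646 [[[372.8, 182.0]], [[377.3, 186.5]], [[378.6, 188.4]], [[379.9, 190.5]]]
648 [[[373.3, 182.3]], [[377.7, 186.9]], [[379.1, 188.8]], [[380.4, 190.8]]]
650 [[[373.7, 182.6]], [[378.1, 187.2]], [[379.5, 189.1]], [[380.8, 191.2]]]
```

View pics/c_s11.png

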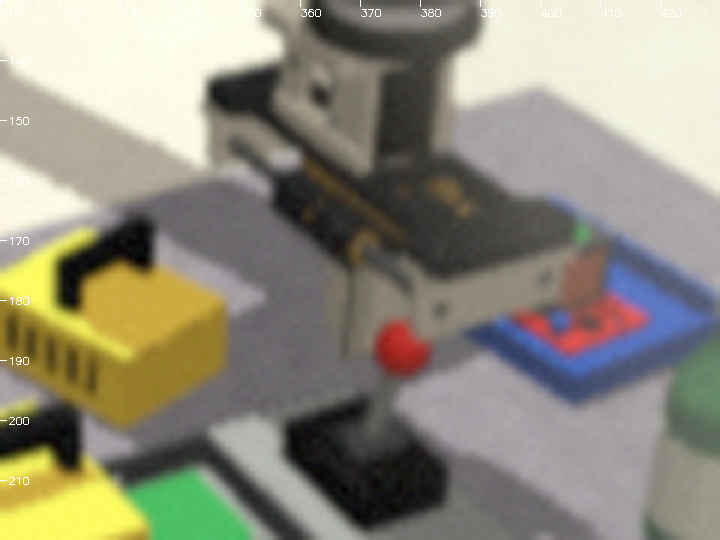

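>>> play_rows(
  commands=[
    {"offset":[0,0.002,0],"twist":0},
    {"offset":[0,0.002,0],"twist":0},
    {"offset":[0,0,0],"twist":0},
  ],
)

```text
time: 51.35
tool_pos: [640.7, 174.7, 292.1]
tcp_rot: [3.141, -0.0, 1.541]
contact_force: [0.5, 0.3, 0.1]
grip_width: 0.7
```

>>> play_rows(
  commands=[
    {"offset":[0,0.002,0],"twist":0},
    {"offset":[0,0.002,0],"twist":0},
    {"offset":[0,0,0],"twist":0},
  ],
)

```text
time: 51.65
tool_pos: [644.7, 174.6, 292.1]
tcp_rot: [3.141, -0.0, 1.541]
contact_force: [0.2, 0.2, 0.1]
grip_width: 0.8
```

```bash
python3 g.py 650 174 134 1.543;python3 - <<'E'
from fitall import *
im=cap('scene','s12');crop('s12',340,150,80,70,9,'c_s12')
rd=chan(im,'red'); m=rd[175:200,360:395]>60; ys,xs=np.nonzero(m); print('scene ball px',xs.mean()+360,ys.mean()+175)
E
```

```text
t51.6 gp [644.8 174.6 133.1] yaw 1.541 tilt [0.0004 0.0001] F [0.2 0.2 0.1] w0.8
twist -0.11 deg first; then offset(mm, tool) [-0.5  5.2 -0.9]  |xy| 5
scene ball px 377.975 189.75
```

View pics/c_s12.png

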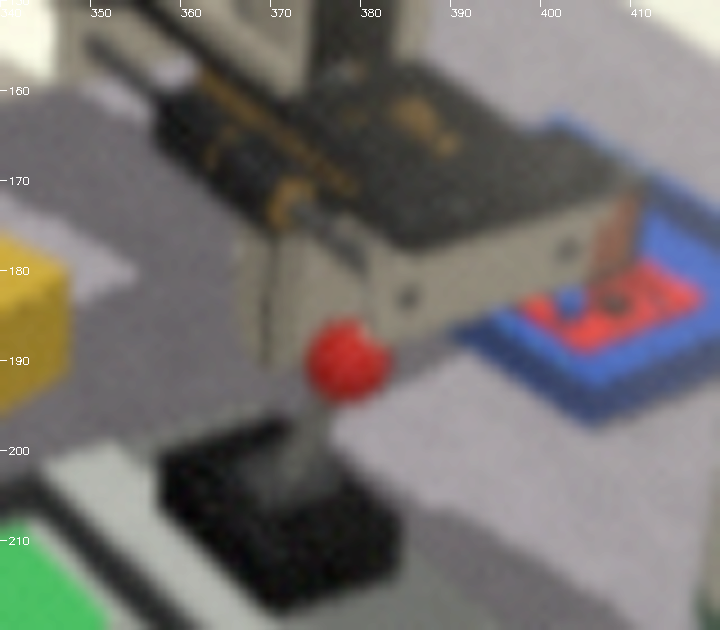

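>>> play_rows(
  commands=[
    {"offset":[0,0.002,0],"twist":0},
    {"offset":[0,0.001,0],"twist":0},
    {"offset":[0,0,0],"twist":0},
  ],
)

```text
time: 52.0
tool_pos: [647.6, 174.5, 292.1]
tcp_rot: [3.141, -0.0, 1.541]
contact_force: [0.2, -0.1, 0.3]
grip_width: 0.4
```

>>> play_rows(
  commands=[
    {"offset":[0,0.001,0],"twist":0},
    {"offset":[0,0.001,0],"twist":0},
    {"offset":[0,0,0],"twist":0},
  ],
)

```text
time: 52.3
tool_pos: [649.6, 174.5, 292.1]
tcp_rot: [3.141, -0.0, 1.541]
contact_force: [-0.3, 0.2, -0.3]
grip_width: 0.4
```

```bash
python3 g.py 650 174 134 1.543;python3 - <<'E'
from fitall import *
im=cap('scene','s13')
rd=chan(im,'red'); m=rd[175:205,360:395]>60; ys,xs=np.nonzero(m); print('scene ball px',xs.mean()+360,ys.mean()+175)
for px in(640,645,650): print(px,[proj('scene',[(px+70*np.sin(a-.5),176.4,67+70*np.cos(a-.5))]).round(1).tolist()+proj('top',[(px+70*np.sin(a-.5),176.4,67+70*np.cos(a-.5))]).round(1).tolist() for a in(0,.06,.12)])
E
```

```text
t52.3 gp [649.6 174.5 133.1] yaw 1.541 tilt [0.0001 0.0001] F [-0.3  0.2 -0.3] w0.4
twist -0.11 deg first; then offset(mm, tool) [-0.5  0.4 -0.9]  |xy| 1
scene ball px 379.0952380952381 191.0952380952381
640 [[[364.7, 177.9], [238.9, 199.0]], [[365.5, 177.9], [238.6, 197.3]], [[366.4, 178.0], [238.3, 195.5]]]
645 [[[365.7, 178.7], [238.7, 196.9]], [[366.6, 178.7], [238.4, 195.2]], [[367.4, 178.8], [238.1, 193.4]]]
650 [[[366.8, 179.5], [238.5, 194.8]], [[367.6, 179.5], [238.2, 193.1]], [[368.4, 179.7], [237.9, 191.3]]]
```

>>> play_rows(
  commands=[
    {"offset":[0,0.001,0],"twist":0},
    {"offset":[0,0.001,0],"twist":0},
    {"offset":[0,0,0],"twist":0},
  ],
)

```text
time: 52.65
tool_pos: [651.2, 174.5, 292.1]
tcp_rot: [-3.14, 0.0, 1.541]
contact_force: [-4.1, 0.0, 0.4]
grip_width: 0.5
```

>>> play_rows(
  commands=[
    {"offset":[0,0.001,0],"twist":0},
    {"offset":[0,0.001,0],"twist":0},
    {"offset":[0,0,0],"twist":0},
  ],
)

```text
time: 52.95
tool_pos: [652.1, 174.5, 292.0]
tcp_rot: [-3.136, 0.001, 1.542]
contact_force: [-10.7, -1.1, 4.9]
grip_width: 0.5
```

```bash
python3 g.py 650 174 134 1.543;python3 - <<'E'
from fitall import *
im=cap('scene','s14');crop('s14',340,150,80,70,9,'c_s14')
rd=chan(im,'red'); m=rd[175:205,360:395]>60; ys,xs=np.nonzero(m); print('scene ball px',xs.mean()+360,ys.mean()+175)
E
```

```text
t53.0 gp [651.2 174.5 133. ] yaw 1.542 tilt [-0.0056 -0.0004] F [-10.7  -1.1   4.9] w0.5
twist -0.09 deg first; then offset(mm, tool) [-0.5 -1.2 -1. ]  |xy| 1
scene ball px 379.35714285714283 191.35714285714286
```

View pics/c_s14.png

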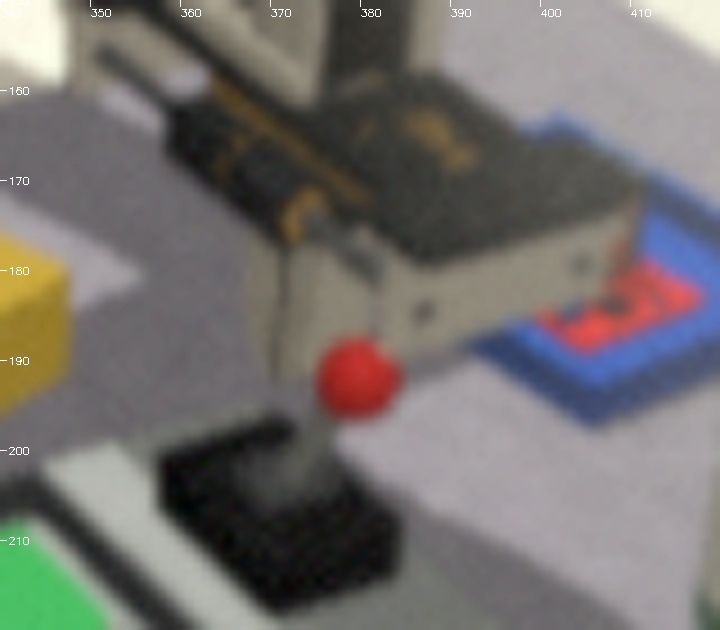

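The end stop is reached (about 11 N). Back off, rise and check everything.

>>> play_rows(
  commands=[
    {"offset":[0,-0.004,0],"twist":0},
    {"offset":[0,-0.02,0],"twist":0},
    {"offset":[0,-0.04,0],"twist":0},
    {"offset":[0,-0.03,0],"twist":0},
    {"offset":[0,0,-0.03],"twist":0},
  ],
)

```text
time: 53.5
tool_pos: [554.5, 177.0, 317.7]
tcp_rot: [-3.128, 0.003, 1.542]
contact_force: [0.7, 0.6, -0.1]
grip_width: 0.5
```

>>> play_rows(
  commands=[
    {"offset":[0,0,-0.04],"twist":0},
    {"offset":[0,0,-0.04],"twist":0},
    {"offset":[0.04,-0.03,0],"twist":0},
    {"offset":[0.04,-0.03,0],"twist":0},
    {"offset":[0.04,-0.03,0],"twist":0},
  ],
)

```text
time: 54.0
tool_pos: [472.5, 300.6, 403.0]
tcp_rot: [3.138, -0.002, 1.54]
contact_force: [0.5, 0.3, -0.4]
grip_width: -0.1
```

>>> play_rows(
  commands=[
    {"offset":[0.04,-0.03,0],"twist":0},
    {"offset":[0.04,-0.02,0],"twist":0},
    {"offset":[0.04,0,0],"twist":0},
    {"offset":[0.03,0,0],"twist":0},
    {"offset":[0,0,0],"twist":0},
  ],
)

```text
time: 54.5
tool_pos: [427.0, 454.4, 402.0]
tcp_rot: [3.14, -0.003, 1.545]
contact_force: [0.6, -0.4, -0.9]
grip_width: 0.2
```

```bash
python3 - <<'E'
from fitall import *
im=cap('top','t7');crop('t7',120,120,320,190,2,'c_t7')
sc=cap('scene','s15');crop('s15',190,130,250,180,3,'c_s15')
print(status.get_obs()['tool_pos'])
rd=chan(sc,'red'); m=rd[175:205,360:395]>60; ys,xs=np.nonzero(m); print('scene ball px',xs.mean()+360,ys.mean()+175)
for px in(648.5,): print(px,[proj('scene',[(px+70*np.sin(a-.5),175,67+70*np.cos(a-.5))]).round(1).tolist()+proj('top',[(px+70*np.sin(a-.5),175,67+70*np.cos(a-.5))]).round(1).tolist() for a in(.9,.95,1,1.05)])
rd=chan(im,'red'); m=rd[150:200,228:255]>60; ys,xs=np.nonzero(m); print('top ball px',xs.mean()+228,ys.mean()+150)
for uv in([319,178],[355,173]):
    r,h=coverfit(im,(uv[0],uv[1]),-.03,zb=56); print(np.round(r[0],3),r[1:],np.round(h[0],3),h[1:])
E
```

```text
[427.55110927 451.44934751 401.95015008]
scene ball px 380.5660377358491 189.9433962264151
648.5 [[[379.2, 188.9], [236.6, 170.0]], [[379.9, 189.9], [236.6, 168.9]], [[380.5, 190.9], [236.6, 167.8]], [[381.1, 192.0], [236.7, 166.8]]]
top ball px 237.0952380952381 168.57142857142858
[ 6.40163e+02 -1.31600e+01 -2.80000e-02] (np.float64(0.24869234774131738), 88) [ 6.38622e+02 -1.29080e+01 -8.00000e-03] (np.float64(0.4293633072451975), 85)
[ 6.37603e+02 -1.06853e+02 -2.70000e-02] (np.float64(0.6032107968446384), 88) [ 6.35747e+02 -1.03977e+02 -7.70000e-02] (np.float64(0.6877772200297809), 87)
```

View pics/c_t7.png

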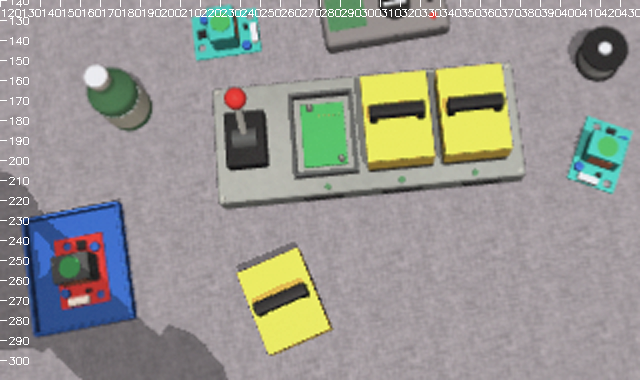

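View pics/c_s15.png

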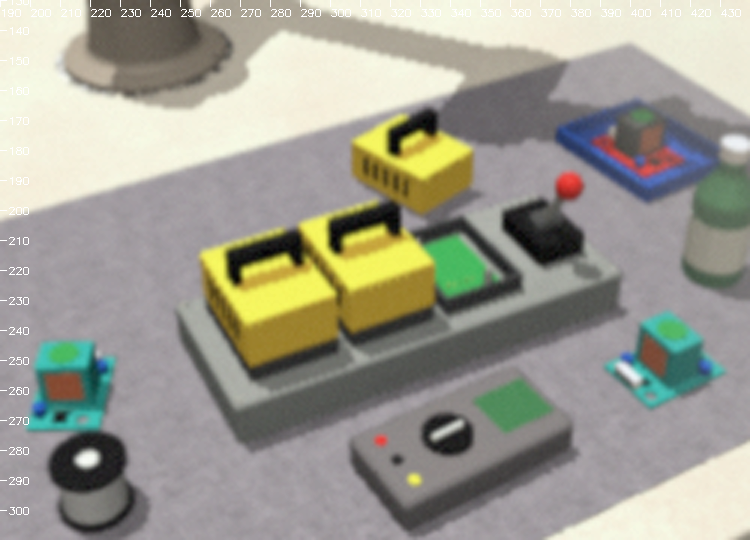

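```bash
python3 -c "
from plant import ticket
print(ticket.close_job())"
```

```text
the job is handed in; nothing more can be done
None
```

The job is done and handed in at about 54.6 s. The hand-in reported no verdict.

- **Tested board:** I took the green-dot board off the middle nest and laid it in the blue tray. The last pictures show it lying flat there.
- **New boards:** Only two new boards were there. One went into the middle nest and one into the right nest. Both slid down over their pins without resistance, and the gripper height at the end matched a flush board.
- **Covers:** Both loaded nests have a yellow cover. The gripper height matched a cover seated on the rim, and both covers look level in the two camera views. The third cover was not needed and stays on the bench. One of the covers I used was knocked aside during the run, so I measured its position again before picking it up.
- **Power lever:** I threw it last, pushing until it met its stop at about 11 N, and it stayed there. From the pictures I put it at about 0.95 to 1.0. That is slightly less certain than the stop itself, since it depends on where I placed the lever's pivot.
- **Left alone:** I did not touch the multimeter, bottle, spool or the turquoise boards. The gripper is clear of everything.

One check did not agree fully. The handle-based camera fits of the seated covers were 1.5 to 3 mm off the fits from their outlines. The side faces of the handles disturb those fits, so I relied on the outlines, the gripper heights and the pictures.

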